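# Stand loaded balusters for a coat of spray lacquer

### The arm

A 6-joint arm with a two-finger parallel gripper is mounted at the origin on the work surface. World frame = base frame: x ahead of the robot, y to its left, z up, the work surface at z = 0. Lengths are in mm, angles in rad, forces in N, time in s.
With the tool pointing down it reaches from about 400 to 925 mm from the base axis. Payload 12.5 kg.
Tool frame: the origin (TCP) lies at the very end of the fingers, on their centre line; the grasp point (between the pads) lies 19 mm behind it; z points along the fingers, y is the line along which they close (so a half turn about z gives the same grasp; the last joint's range is limited). The gripper opens to 95 mm and grips with 3 to 60 N. Pads are 20 mm wide; open, the fingers measure 119 mm over their backs; the gripper's body (75 mm by 180 mm) begins 59 mm behind the grasp point.
Start: joints at [1.176, 0.491, 1.559, -0, 1.092, -0.106], TCP at [177.984, 599.14, 214.661] pointing down, gripper open.
Joint ranges: [-3.1, 3.1], [-0.84, 2.19], [0.05, 2.79], [-1.13, 4.28], [0.06, 2.93], [-2.69, 2.69]. Speed limits (rad/s): [2.22, 2.22, 2.79, 3.14, 3.14, 3.14].

### API

Orientations are given as [roll, pitch, yaw] about the fixed x, y, z axes, in that order (R = Rz(yaw) Ry(pitch) Rx(roll)).
In Python, from cell import * gives the robot as it stands.
- The arm moves only by the tool jog_arm, never from a script. Its argument "targets" is a list of rows, each an object with "turn": the turn, a rotation vector about the world's x, y, z in degrees, a list of three; "slide": the shift along the world's x, y, z in mm, a list of three; "claw": the opening in per cent of the stroke, from 0 (shut) to 100 (fully open). In form: [{"turn": [wx, wy, wz], "slide": [x, y, z], "claw": claw}, ...]. A call has 1 to 5 rows; each row shifts and turns the commanded pose from where the row before left it; what a row does not reach is not made up. A row lasts 1/8 s, in which the tool goes at most 62.5 mm and 10.7 degrees, less where a joint would pass 70% of its speed; a pose out of reach is approached as far as the arm can. A call with a gripper value outside its range is refused whole. The fingers move at their own pace and stop on an object; the grip force is fixed at half the most. Time passes only in rows, so rows that do not move let the fingers close. It gives the time, the measured TCP pose, the force, the opening and the grip force at its end, in the units of the state.
- state(): the state, without advancing time (a new reading comes with each control period).
- read_camera(name): name is "scene" or "side" or "wrist"; returns a dict with "frame" (384x512x3 uint8, blue, green, red), "mtx" (3x3 intrinsics, pixels), "R" (3x3) and "t" (3): a world point X has camera coordinates R X + t. Camera axes: x right, y down, z forward; pixel columns grow to the right and rows downward; lengths in mm; the calibration is good to about 2 mm. A picture is of the moment at which its call begins. There is no depth.
- job_done(): hands the job in; it is judged then, once.
Trained networks look in the newest picture that a camera, given by its name, has taken for a name from the list of things; names that differ only in an ending like _2 or _b are one class to them, and where a whole thing is asked for, a point or a joint stands for the part that bears it (a point fixed in the world has none). Each returns a list of dicts, best first, with "conf" (0 to 1); they miss things now and then, are a little off and sometimes report something else, mostly with a low value. They report only what shows in the picture. A call takes as long as a camera call. They do not tell look-alikes from the thing itself.
- look_for(query, camera): "xy" ([column, row] in pixels, amid what is visible of it).
The state is a dict: "t": time; "joints": joint angles; "qvel": joint speeds; "tau": joint torques, N m; "eef_pos": TCP position; "tcp_rot": TCP orientation; "ft_force": force on the tool from outside, world axes, zero at the start; "moment": the same for the moment, N m; "opening": opening from 0.0 (shut) to 1.0 (fully open); "grip_force": force on a finger pad.
Only numpy, scipy, OpenCV 4.12 (cv2) and the standard library are available. Lean on these libraries where they do the work, as an engineer would, in place of code of your own. Each camera call takes 0.05 s, during which the arm holds its last target. There are 200 camera calls.

### The job

Get the cast balusters sprayed: take the overcap off the spray can, and stand every baluster that is on the bench upright on the white tile with its heavy, loaded end down (the ends look alike, so feel for it by lifting). Once they all stand there, press the can's nozzle fully down for a moment and let it spring up again, then put the overcap back on the can. Leave the lidded jar and the dropper bottle where they are.

Things in the scene. Friction and masses are not known exactly. Their poses are not given: they have to be found in the camera images.
- baluster1: cast biscuit-white baluster, 130 mm long, 0.32 kg: a 44 x 44 x 20 mm square plinth at each end of a round shaft 34 mm across at mid-length, 23 mm near the plinths. Both ends look alike. Origin at mid-length on its axis, x along its length. Starts lying on its plinths' sides (origin 22 mm up), slantwise across the bench. Of the five, 3 or 4 are present
- baluster2: another, the same. Of each, one plinth (either end) is loaded with lead and the other end is hollow: the centre of mass lies 29 mm from mid-length, towards the loaded end. Which end that is differs from piece to piece, cannot be seen, and the axes do not tell: feel it by lifting
- baluster3: another, the same as baluster1 and baluster2
- baluster4: another, the same as baluster1 and baluster2
- baluster5: another, the same as baluster1 and baluster2
- stand: fixed spraying stand: a 240 x 380 x 12 mm plywood board lying on the bench, carrying the tile and, towards its +y end, the spray can upright in a steel clip. Origin on the bench under the tile's centre; board from x -120 to 120, y -120 to 260 mm in its frame; the can's axis at x 0, y +210 mm
- tile (a point): centre of the upper face of the white glazed tile, 200 x 200 mm, 8 mm thick, 20 mm above the bench; axes as the stand's, z up. The balusters must stand wholly on this tile
- can_seat (a point): on the can's axis at the height of its shoulder, 147 mm above the bench, where the overcap's rim rests. Can 53 mm in diameter; above the shoulder a raised valve cup 34 mm across and 7 mm high, and the nozzle on it. The overcap has about 5 mm play all round the valve cup
- nozzle_top (a point): centre of the top of the spray nozzle, a white button 17 mm across, 25 mm above the shoulder when up. It is hidden under the overcap at the start
- nozzle (a joint): how far the nozzle is pressed: 0 up, 0.005 m fully down; a spring pushes it back, about 1.5 N at the start and 6.5 N fully down
- overcap: grey plastic overcap of the can, an upside-down cup 51 mm across, 46 mm high, wall 2.5 mm, 0.03 kg. Origin at the centre of its open rim (lowest when upright), z to its closed top. Sits loosely on the can at the start; may be put down meanwhile, rim down, anywhere free, such as the clear bench in front (-x side) of the stand
- jar: bystander: white lidded jar, 62 mm across, 75 mm high, standing to the right of the balusters; origin at the centre of its underside
- dropper: bystander: amber dropper bottle, 34 mm across, 85 mm high; origin at the centre of its underside
Mind the look-alikes: they are no part of the job. Leave any pink or turquoise look-alike of the baluster2 alone. What is shaped like the overcap but purple is not meant.

How it is judged (in metres and radians):
On the way, in this order (a step that is already met when the one before it is completed fails the run):
1. every baluster present stands on the tile, loaded end down (angle between the x axis of each of baluster1, baluster2, baluster3, baluster4, baluster5 and the z axis of tile, either way round below 0.12 rad and height (world z) of each of baluster1_c0, baluster2_c0, baluster3_c0, baluster4_c0, baluster5_c0 below 0.08 m and z of baluster1 in the frame of tile between 0.059 and 0.071 m and x of baluster1 in the frame of tile between -0.08 and 0.08 m and y of baluster1 in the frame of tile between -0.08 and 0.08 m and z of baluster2 in the frame of tile between 0.059 and 0.071 m and x of baluster2 in the frame of tile between -0.08 and 0.08 m and y of baluster2 in the frame of tile between -0.08 and 0.08 m and z of baluster3 in the frame of tile between 0.059 and 0.071 m and x of baluster3 in the frame of tile between -0.08 and 0.08 m and y of baluster3 in the frame of tile between -0.08 and 0.08 m and z of baluster4 in the frame of tile between 0.059 and 0.071 m and x of baluster4 in the frame of tile between -0.08 and 0.08 m and y of baluster4 in the frame of tile between -0.08 and 0.08 m and z of baluster5 in the frame of tile between 0.059 and 0.071 m and x of baluster5 in the frame of tile between -0.08 and 0.08 m and y of baluster5 in the frame of tile between -0.08 and 0.08 m), for 0.2 s.
2. the nozzle is pressed down while all the balusters stand on the tile (all of step 1 and value of joint nozzle above 0.0038 m), for 0.1 s.
At the end, for the whole second after the job is handed in: every baluster present stands upright (within 7 degrees) and at rest on the tile, loaded end down, its axis at least 20 mm inside the tile's edges; the nozzle is up again (under 1 mm); the overcap sits level on the can's shoulder (within 4 mm in height, 8 mm sideways) (all of step 1 and linear speed of each of baluster1, baluster2, baluster3, baluster4, baluster5, overcap below 0.03 m/s and value of joint nozzle below 0.001 m and horizontal distance between overcap and can_seat below 0.008 m and z of overcap in the frame of can_seat between -0.004 and 0.004 m and angle between overcap's own z axis and vertical below 0.1 rad); the robot touches nothing.
It fails at once if the lidded jar was pushed more than 5 cm or knocked over (distance of jar from where it was at the start of the episode above 0.05 m or angle between jar's own z axis and vertical above 0.6 rad).
It fails at once if the dropper bottle was pushed more than 5 cm or knocked over (distance of dropper from where it was at the start of the episode above 0.05 m or angle between dropper's own z axis and vertical above 0.6 rad).
Of baluster1, baluster2, baluster3, baluster4, baluster5 only 3 to 4 are there at a start; the rules pass over those that are not, and their reading is None.
At some moment in a run one of baluster1, baluster2, baluster3, baluster4, baluster5 may be knocked a few centimetres aside while the robot is not near it.
It also fails if it takes over 210 s, if anything falls off the work surface, if the arm or the gripper's body presses on something with over 40 N, if the wrist force passes 120 N, or if a joint passes its speed limit or range.

## Working session

There is one attempt and no reset: what is moved stays moved. The work goes in short steps, Python scripts to look and compute and a tool call to move; the robot and the scene stay as the last step left them, time stands still between calls to the robot, and variables do not carry over. Pictures are saved under pics/ and viewed, at most 14 in all, crops included, and the job is handed in when it is done.

Besides the shell and the picture viewer there is one more tool, called after ">>>" by a JSON object that holds its "api" and its "payload", one argument or row to a line. jog_arm: Moves the arm, as the interface text tells. Its arguments: {"type":"object","properties":{"targets":{"type":"array","items":{"type":"object","properties":{"turn":{"type":"array","items":{"type":"number"}},"slide":{"type":"array","items":{"type":"number"}},"claw":{"type":"number"}}}}},"required":["targets"]}

```bash
ls; mkdir -p pics; cat > h.py <<'E'
from cell import *
import numpy as np, cv2
def shot(n,f):
    c=read_camera(n); cv2.imwrite('pics/'+f+'.png',c['frame']); return c
def ray(c,p):
    d=np.linalg.inv(c['mtx'])@np.array([p[0],p[1],1.]); R=np.array(c['R']);t=np.array(c['t'])
    return -R.T@t, R.T@d
def atz(c,p,z):
    o,d=ray(c,p); return o+d*(z-o[2])/d[2]
def tri(obs):
    A=np.zeros((3,3));b=np.zeros(3)
    for c,p in obs:
        o,d=ray(c,p);d=d/np.linalg.norm(d);M=np.eye(3)-np.outer(d,d);A+=M;b+=M@o
    return np.linalg.solve(A,b)
def proj(c,X):
    q=np.array(c['mtx'])@(np.array(c['R'])@np.array(X,float)+np.array(c['t'])); return q[:2]/q[2]
E
python3 - <<'E'
from h import *
np.set_printoptions(precision=1,suppress=True)
a=shot('scene','scene0');b=shot('side','side0')
cv2.imwrite('pics/both0.png',np.vstack([a['frame'],b['frame']])[:, :]) if 0 else None
for q in ['baluster1','overcap','jar','dropper','stand','tile']:
    for n in ['scene','side']:
        print(q,n,[(np.round(r['xy']).tolist(),round(r['conf'],2)) for r in look_for(q,n)])
for c in (a,b): o,d=ray(c,(256,192)); print(o,d)
print(state())
E
```

```text
pics
baluster1 scene [([198.0, 191.0], 0.88), ([206.0, 130.0], 0.86), ([274.0, 127.0], 0.72), ([269.0, 166.0], 0.66), ([237.0, 177.0], 0.65), ([354.0, 224.0], 0.58)]
baluster1 side [([332.0, 220.0], 0.78), ([243.0, 293.0], 0.72), ([263.0, 247.0], 0.55), ([298.0, 233.0], 0.55), ([252.0, 185.0], 0.43)]
overcap scene [([319.0, 357.0], 0.88), ([361.0, 333.0], 0.71), ([197.0, 191.0], 0.61)]
overcap side [([221.0, 157.0], 0.57), ([242.0, 131.0], 0.47)]
jar scene [([169.0, 130.0], 0.93)]
jar side [([403.0, 267.0], 0.96)]
dropper scene [([173.0, 177.0], 0.7)]
dropper side [([365.0, 225.0], 0.82)]
stand scene [([272.0, 270.0], 0.65)]
stand side [([252.0, 190.0], 0.79)]
tile scene [([272.0, 267.0], 0.72)]
tile side [([249.0, 189.0], 0.77)]
[848.8 679.1 979.8] [-0.3 -0.6 -0.8]
[ -28.4 -950.7  741.5] [ 0.4  0.8 -0.5]
{'t': 0.7, 'joints': array([ 1.2,  0.5,  1.6, -0. ,  1.1, -0.1]), 'qvel': array([-0., -0.,  0., -0.,  0., -0.]), 'tau': array([  0. , -61.2, -25.8,   0.1,   0. ,  -0. ]), 'eef_pos': array([178. , 599.1, 214.7]), 'tcp_rot': array([3.1, 0. , 2.9]), 'ft_force': array([ 0.2, -0.8, -0.2]), 'moment': array([ 0.1, -0. , -0.1]), 'grip_force': 0.0, 'opening': 0.9991163721654995}
```

View pics/scene0.png

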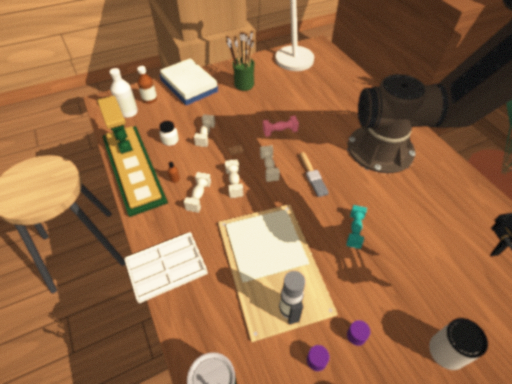

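View pics/side0.png

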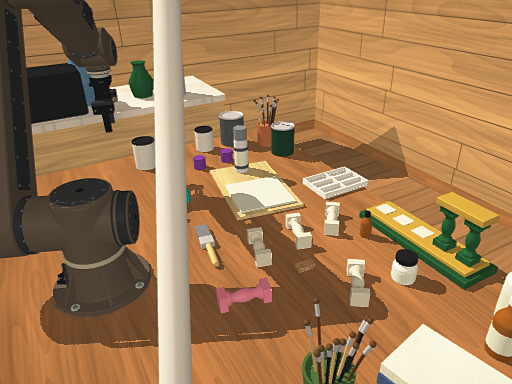

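The scene picture shows four white balusters at about (198,191), (234,178), (269,163) and (205,131). They fit the description, so they are the ones to move. The pink (280,127) and turquoise (357,227) pieces are look-alikes. The grey overcap sits on the can at (293,280), while the purple caps at (318,357) and (359,333) are decoys. The side view agrees: balusters at (332,219), (298,231), (259,247) and (357,282), and the can at (240,148).

```bash
python3 - <<'E'
from h import *
np.set_printoptions(precision=0,suppress=True)
a=read_camera('scene');b=read_camera('side')
print('bal tri',[tri([(a,p),(b,q)]) for p,q in [((198,191),(332,219)),((234,178),(298,231)),((269,163),(259,247)),((205,131),(357,282))]])
print('cap top',tri([(a,(293.5,274)),(b,(240,127))]))
print('jar',atz(a,(169,143),0),'drop',atz(a,(174,180),0))
print('purple',atz(a,(318,362),10),atz(a,(359,337),10))
print('turq',atz(a,(357,246),10),'brush',atz(a,(322,190),10),'paint', atz(a,(460,350),40))
# tile white segmentation in scene
f=a['frame'].astype(int)
m=((f.min(2)>150)&((f.max(2)-f.min(2))<60)).astype(np.uint8)
m[:205]=0;m[285:]=0;m[:,:215]=0;m[:,312:]=0
cs,_=cv2.findContours(m,cv2.RETR_EXTERNAL,cv2.CHAIN_APPROX_NONE)
c=max(cs,key=cv2.contourArea);print(cv2.contourArea(c))
P=np.array([atz(a,p[0],20)[:2] for p in c],np.float32);print('tile',cv2.minAreaRect(P))
# board: corners by colour
for p in [(220,222),(290,207),(335,312),(243,342)]: print('board',atz(a,p,12))
big=cv2.resize(a['frame'][90:350,130:390],(780,780))[:600] 
cv2.imwrite('pics/crop1.png',cv2.resize(a['frame'][105:345,160:380],(733,800))[:600] if 0 else cv2.resize(a['frame'][110:290,160:400],(800,600)))
E
```

```text
bal tri [array([692., -90.,  19.]), array([562., -90.,  19.]), array([ 422., -100.,   19.]), array([ 567., -356.,   18.])]
cap top [608. 379. 197.]
jar [ 707. -371.    0.] drop [ 747. -187.    0.]
purple [612. 539.  10.] [485. 535.  10.]
turq [332. 312.  10.] brush [312.  81.  10.] paint [292. 675.  40.]
3048.5
tile ((578.7269897460938, 185.49696350097656), (202.2584991455078, 200.9377899169922), 80.67633056640625)
board [672.  52.  12.]
board [445.  97.  12.]
board [505. 453.  12.]
board [758. 415.  12.]
```

View pics/crop1.png

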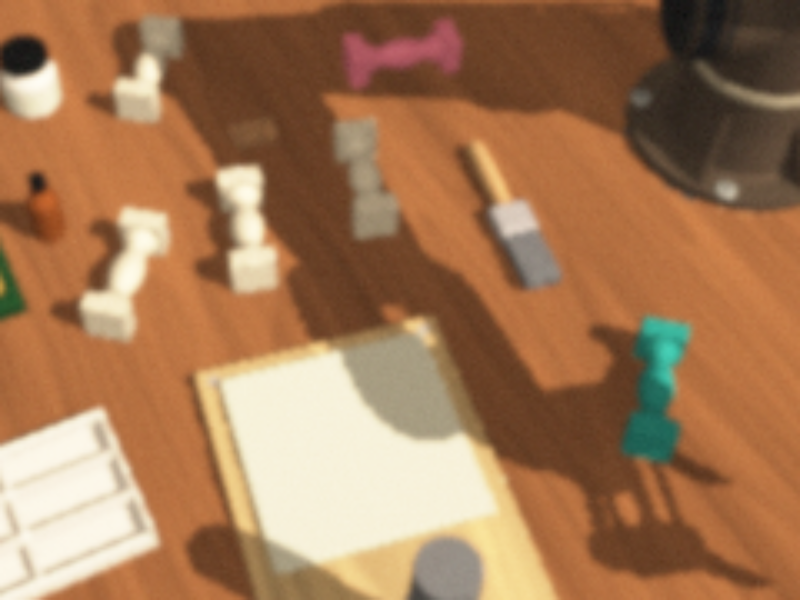

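The crop confirms four biscuit-white balusters; two of them are partly in shadow. The pink and turquoise ones stay put. The tile centre measures about (579,185) with stand yaw about -9°, and the grey overcap is on the can near (611,390). I'll go above the can first.

>>> {"api": "jog_arm", "payload": {
  "targets": [
    {"slide": [35, -15, 35]},
    {"slide": [45, -20, 20]},
    {"slide": [45, -22, 15]},
    {"slide": [45, -22, 15]},
    {"slide": [45, -22, 10]}
  ]
}}

```text
validation failed for argument at $.ta...
```

>>> {"api": "jog_arm", "payload": {
  "targets": [
    {"slide": [45, -22, 5]},
    {"slide": [45, -22, 0]},
    {"slide": [45, -22, 0]},
    {"slide": [0, 0, 0]},
    {"slide": [0, 0, 0]}
  ]
}}

```text
validation failed for argument at $.ta...
```

```bash
cat > hh.py <<'E'
from h import *
E
python3 - <<'E'
from h import *
np.set_printoptions(precision=2,suppress=True)
w=shot('wrist','w1')
for q in ['overcap','tile']: print(q,[(np.round(r['xy']).tolist(),round(r['conf'],2)) for r in look_for(q,'wrist')])
o,d=ray(w,(256,192));s=state()
print(o,d,s['eef_pos'],s['tcp_rot'],s['joints'],s['ft_force'],s['moment'])
print(proj(w,(611,391,193)),proj(w,(579,185,20)),atz(w,look_for('overcap','wrist')[0]['xy'],193))
E
```

```text
overcap []
tile []
[109.28 619.54 384.25] [ 0.24 -0.06 -0.97] [177.99 599.13 214.67] [ 3.14 -0.    2.85] [ 1.18  0.49  1.56  0.    1.09 -0.11] [ 0.61  0.5  -0.28] [-0.03 -0.    0.  ]Traceback (most recent call last):
  File "<stdin>", line 7, in <module>
IndexError: list index out of range
```

View pics/w1.png

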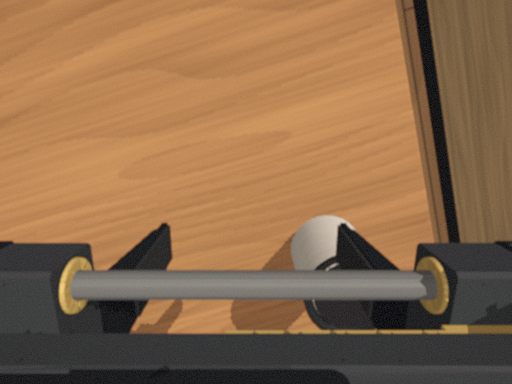

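The move was refused because a row needs every field. The wrist view shows the gripper with a black and white can near one finger at (325,260), so I'll rise first.

>>> {"api": "jog_arm", "payload": {
  "targets": [
    {"turn": [0, 0, 0], "slide": [0, 0, 50], "claw": 100},
    {"turn": [0, 0, 0], "slide": [45, -20, 30], "claw": 100},
    {"turn": [0, 0, 0], "slide": [45, -20, 15], "claw": 100},
    {"turn": [0, 0, 0], "slide": [45, -22, 10], "claw": 100},
    {"turn": [0, 0, 0], "slide": [50, -24, 0], "claw": 100}
  ]
}}

```text
t: 1.62
eef_pos: [364.3, 512.6, 320.8]
tcp_rot: [3.14, 0.001, 2.853]
ft_force: [0.2, 1.4, 0.4]
opening: 1.001
grip_force: 0.0
```

>>> {"api": "jog_arm", "payload": {
  "targets": [
    {"turn": [0, 0, 0], "slide": [50, -24, 0], "claw": 100},
    {"turn": [0, 0, 0], "slide": [50, -24, 0], "claw": 100},
    {"turn": [0, 0, 0], "slide": [50, -24, 0], "claw": 100},
    {"turn": [0, 0, 0], "slide": [40, -20, 0], "claw": 100},
    {"turn": [0, 0, 0], "slide": [0, 0, 0], "claw": 100}
  ]
}}

```text
t: 2.25
eef_pos: [555.3, 419.3, 318.7]
tcp_rot: [-3.141, -0.0, 2.849]
ft_force: [0.2, 0.2, -0.7]
opening: 0.997
grip_force: 0.0
```

```bash

python3 - <<'E'
from h import *
np.set_printoptions(precision=2,suppress=True)
w=shot('wrist','w2')
for q in ['overcap','tile']: print(q,[(np.round(r['xy']).tolist(),round(r['conf'],2)) for r in look_for(q,'wrist')])
o,d=ray(w,(256,192));s=state()
print(o,d,s['eef_pos'],s['tcp_rot'],s['joints'],s['ft_force'],s['moment'])
print(proj(w,(611,391,193)),proj(w,(579,185,20)))
E
```

```text
overcap [([337.0, 176.0], 0.93), ([315.0, 92.0], 0.6), ([243.0, 242.0], 0.59)]
tile []
[486.81 440.03 488.3 ] [ 0.24 -0.06 -0.97] [552.27 421.54 319.67] [ 3.14 -0.    2.85] [ 0.56  0.53  1.22  0.    1.4  -0.73] [-0.14 -0.27 -0.97] [ 0.01 -0.04  0.01]
[242.54 248.08] [113.84 218.84]
```

View pics/w2.png

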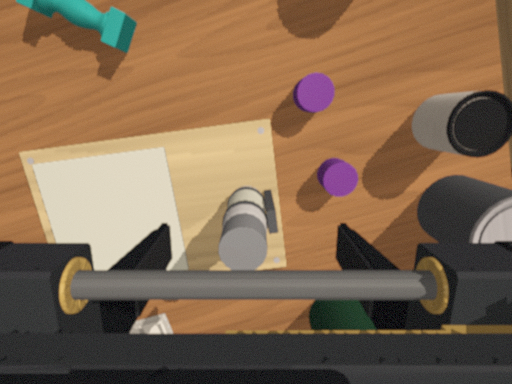

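The cap top is at (243,247) in the wrist view, within about 1 px of where (611,391,193) projects. The tile, board and can are all in view. I'll grip the overcap.

>>> {"api": "jog_arm", "payload": {
  "targets": [
    {"turn": [0, 0, 0], "slide": [40, -20, 0], "claw": 100},
    {"turn": [0, 0, 0], "slide": [19, -10.5, -30], "claw": 100},
    {"turn": [0, 0, 0], "slide": [0, 0, -50], "claw": 100},
    {"turn": [0, 0, 0], "slide": [0, 0, -50], "claw": 100},
    {"turn": [0, 0, 0], "slide": [0, 0, -34], "claw": 100}
  ]
}}

```text
t: 3.02
eef_pos: [610.2, 391.6, 153.7]
tcp_rot: [-3.141, -0.001, 2.855]
ft_force: [0.6, 1.0, 0.7]
opening: 0.998
grip_force: 0.0
```

>>> {"api": "jog_arm", "payload": {
  "targets": [
    {"turn": [0, 0, 0], "slide": [0, 0, 0], "claw": 100},
    {"turn": [0, 0, 0], "slide": [0, 0, 0], "claw": 40},
    {"turn": [0, 0, 0], "slide": [0, 0, 0], "claw": 40},
    {"turn": [0, 0, 0], "slide": [0, 0, 0], "claw": 40},
    {"turn": [0, 0, 0], "slide": [0, 0, 0], "claw": 40}
  ]
}}

```text
t: 3.65
eef_pos: [612.1, 390.7, 156.3]
tcp_rot: [3.141, 0.001, 2.853]
ft_force: [-0.3, 0.2, -0.2]
opening: 0.631
grip_force: 0.0
```

>>> {"api": "jog_arm", "payload": {
  "targets": [
    {"turn": [0, 0, 0], "slide": [0, 0, 0], "claw": 40},
    {"turn": [0, 0, 0], "slide": [0, 0, 0], "claw": 40},
    {"turn": [0, 0, 0], "slide": [0, 0, 0], "claw": 40},
    {"turn": [0, 0, 0], "slide": [0, 0, 0], "claw": 40}
  ]
}}

```text
t: 4.15
eef_pos: [612.1, 390.6, 155.8]
tcp_rot: [3.141, 0.0, 2.853]
ft_force: [-0.8, -1.3, 2.6]
opening: 0.522
grip_force: 30.0
```

```bash

python3 - <<'E'
from h import *
np.set_printoptions(precision=3,suppress=True)
for i in range(3):
  s=state();print(s['eef_pos'],s['joints'],s['ft_force'],s['moment'],s['opening'],s['grip_force'])
E
```

```text
[612.056 390.599 155.799] [ 0.477  0.691  1.34  -0.     1.11  -0.805] [-0.8   -1.313  2.578] [-0.147  0.089 -0.043] 0.5222847107098922 30.011691972613335
[612.056 390.599 155.799] [ 0.477  0.691  1.34  -0.     1.11  -0.805] [-0.8   -1.313  2.578] [-0.147  0.089 -0.043] 0.5222847107098922 30.011691972613335
[612.056 390.599 155.799] [ 0.477  0.691  1.34  -0.     1.11  -0.805] [-0.8   -1.313  2.578] [-0.147  0.089 -0.043] 0.5222847107098922 30.011691972613335
```

>>> {"api": "jog_arm", "payload": {
  "targets": [
    {"turn": [0, 0, 0], "slide": [0, 0, 25], "claw": 40},
    {"turn": [0, 0, 0], "slide": [0, 0, 50], "claw": 40},
    {"turn": [0, 0, 0], "slide": [-50, -7, 0], "claw": 40},
    {"turn": [0, 0, 0], "slide": [-60, -8, 0], "claw": 40},
    {"turn": [0, 0, 0], "slide": [-60, -8, 0], "claw": 40}
  ]
}}

```text
t: 4.78
eef_pos: [440.1, 367.2, 230.4]
tcp_rot: [3.141, -0.0, 2.852]
ft_force: [0.1, 0.5, -0.3]
opening: 0.528
grip_force: 30.0
```

>>> {"api": "jog_arm", "payload": {
  "targets": [
    {"turn": [0, 0, 0], "slide": [-23, -5, -40], "claw": 40},
    {"turn": [0, 0, 0], "slide": [0, 0, -60], "claw": 40},
    {"turn": [0, 0, 0], "slide": [0, 0, -60], "claw": 40},
    {"turn": [0, 0, 0], "slide": [0, 0, -40], "claw": 40},
    {"turn": [0, 0, 0], "slide": [0, 0, 0], "claw": 40}
  ]
}}

```text
t: 5.4
eef_pos: [417.9, 361.9, 28.4]
tcp_rot: [-3.138, -0.003, 2.853]
ft_force: [0.3, 0.7, 0.4]
opening: 0.523
grip_force: 30.0
```

>>> {"api": "jog_arm", "payload": {
  "targets": [
    {"turn": [0, 0, 0], "slide": [0, 0, -14], "claw": 40},
    {"turn": [0, 0, 0], "slide": [0, 0, -5], "claw": 40},
    {"turn": [0, 0, 0], "slide": [0, 0, 0], "claw": 40}
  ]
}}

```text
t: 5.78
eef_pos: [419.2, 362.8, 12.2]
tcp_rot: [3.141, 0.001, 2.853]
ft_force: [-0.4, 1.0, -0.3]
opening: 0.521
grip_force: 30.0
```

>>> {"api": "jog_arm", "payload": {
  "targets": [
    {"turn": [0, 0, 0], "slide": [0, 0, -2.5], "claw": 40},
    {"turn": [0, 0, 0], "slide": [0, 0, 0], "claw": 100},
    {"turn": [0, 0, 0], "slide": [0, 0, 0], "claw": 100},
    {"turn": [0, 0, 0], "slide": [0, 0, 0], "claw": 100},
    {"turn": [0, 0, 0], "slide": [0, 0, 0], "claw": 100}
  ]
}}

```text
t: 6.4
eef_pos: [419.0, 362.6, 9.2]
tcp_rot: [3.141, 0.0, 2.853]
ft_force: [0.1, -0.4, 0.3]
opening: 0.887
grip_force: 0.0
```

>>> {"api": "jog_arm", "payload": {
  "targets": [
    {"turn": [0, 0, 0], "slide": [0, 0, 30], "claw": 100},
    {"turn": [0, 0, 0], "slide": [0, 0, 60], "claw": 100},
    {"turn": [0, 0, 0], "slide": [0, 0, 60], "claw": 100},
    {"turn": [0, 0, 0], "slide": [10, -30, 50], "claw": 100},
    {"turn": [0, 0, 0], "slide": [10, -40, 45], "claw": 100}
  ]
}}

```text
t: 7.02
eef_pos: [438.9, 292.2, 256.1]
tcp_rot: [3.141, 0.001, 2.854]
ft_force: [0.5, 0.1, -0.3]
opening: 0.999
grip_force: 0.0
```

>>> {"api": "jog_arm", "payload": {
  "targets": [
    {"turn": [0, 0, 0], "slide": [10, -55, 30], "claw": 100},
    {"turn": [0, 0, 0], "slide": [10, -55, 20], "claw": 100},
    {"turn": [0, 0, 0], "slide": [10, -55, 0], "claw": 100},
    {"turn": [0, 0, 0], "slide": [10, -55, 0], "claw": 100},
    {"turn": [0, 0, 0], "slide": [10, -55, 0], "claw": 100}
  ]
}}

```text
t: 7.65
eef_pos: [488.7, 16.6, 303.9]
tcp_rot: [3.141, 0.0, 2.853]
ft_force: [1.6, 0.9, 0.0]
opening: 0.999
grip_force: 0.0
```

>>> {"api": "jog_arm", "payload": {
  "targets": [
    {"turn": [0, 0, 5], "slide": [10, -55, 0], "claw": 100},
    {"turn": [0, 0, 5], "slide": [5, -55, 0], "claw": 100},
    {"turn": [0, 0, 0], "slide": [0, 0, 0], "claw": 100}
  ]
}}

```text
t: 8.02
eef_pos: [503.8, -94.6, 303.4]
tcp_rot: [-3.141, -0.0, 3.024]
ft_force: [0.5, 0.1, 1.0]
opening: 1.004
grip_force: 0.0
```

```bash

python3 - <<'E'
from h import *
np.set_printoptions(precision=3,suppress=True)
w=shot('wrist','w3')
for q in ['baluster1']: print(q,[(np.round(r['xy']).tolist(),round(r['conf'],2),atz(w,r['xy'],22)) for r in look_for(q,'wrist')])
for i in range(3):
  s=state();print(s['eef_pos'],s['tcp_rot'],s['joints'],s['ft_force'],s['moment']);read_camera('side')
E
```

```text
baluster1 [([262.0, 205.0], 0.87, array([567.71 , -90.224,  22.   ])), ([256.0, 265.0], 0.83, array([ 663.36 , -108.882,   22.   ])), ([111.0, 45.0], 0.73, array([ 327.631, -261.512,   22.   ])), ([241.0, 106.0], 0.67, array([ 423.158, -102.855,   22.   ])), ([80.0, 222.0], 0.58, array([ 561.564, -364.433,   22.   ]))]
[503.607 -91.734 303.536] [ 3.141 -0.     3.025] [-0.309  0.243  1.703  0.     1.196 -1.764] [-1.09   0.148 -0.54 ] [ 0.025 -0.014  0.024]
[503.613 -91.034 303.667] [ 3.141 -0.     3.027] [-0.308  0.243  1.703  0.     1.196 -1.764] [ 0.288 -0.461 -0.261] [0.088 0.033 0.035]
[503.677 -90.638 303.765] [ 3.141 -0.     3.028] [-0.307  0.242  1.703  0.     1.196 -1.764] [-0.115 -0.306 -0.561] [ 0.002  0.013 -0.003]
```

View pics/w3.png

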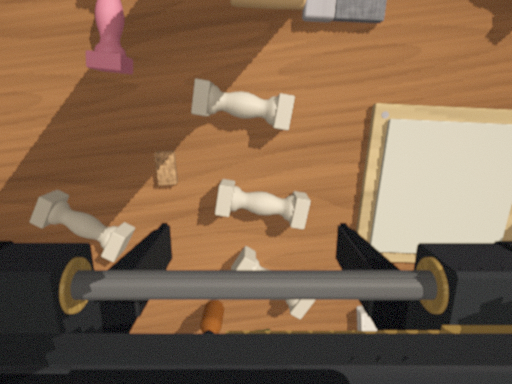

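The overcap is set down. The wrist view shows balusters at (244,103), (262,203), (82,225) and (272,280), with their axes roughly along world y, plus the pink look-alike at (110,40). Next I'll yaw the hand for the grasps and try a tilt in free air to learn the wrist.

>>> {"api": "jog_arm", "payload": {
  "targets": [
    {"turn": [0, 0, -10.5], "slide": [0, 0, 10], "claw": 100},
    {"turn": [0, 0, -10.5], "slide": [0, 0, 10], "claw": 100},
    {"turn": [0, 0, -10.5], "slide": [0, 0, 10], "claw": 100},
    {"turn": [0, 0, -10.5], "slide": [0, 0, 10], "claw": 100},
    {"turn": [0, 0, -10.5], "slide": [0, 0, 10], "claw": 100}
  ]
}}

```text
t: 8.9
eef_pos: [503.8, -90.3, 354.2]
tcp_rot: [3.141, 0.0, 2.107]
ft_force: [-0.6, -0.4, 0.2]
opening: 0.998
grip_force: 0.0
```

>>> {"api": "jog_arm", "payload": {
  "targets": [
    {"turn": [0, 0, -10.5], "slide": [0, 0, 0], "claw": 100},
    {"turn": [0, 0, -10.5], "slide": [0, 0, 0], "claw": 100},
    {"turn": [0, 0, -9.5], "slide": [0, 0, 0], "claw": 100},
    {"turn": [10, 0, 0], "slide": [0, 0, 0], "claw": 100},
    {"turn": [10, 0, 0], "slide": [0, 0, 0], "claw": 100}
  ]
}}

```text
t: 9.52
eef_pos: [504.1, -89.7, 354.7]
tcp_rot: [3.136, -0.354, 1.583]
ft_force: [-0.3, 1.2, -0.8]
opening: 1.004
grip_force: 0.0
```

```bash
cat > log.py <<'E'
from h import *
import json,os
def log():
    s=state(); r=dict(p=list(s['eef_pos']),r=list(s['tcp_rot']),j=list(s['joints']))
    L=json.load(open('log.json')) if os.path.exists('log.json') else []
    L.append(r); json.dump(L,open('log.json','w'))
    np.set_printoptions(precision=3,suppress=True)
    print(s['t'],s['eef_pos'],s['tcp_rot'],s['joints'],s['opening'])
    return s
E
python3 -c "
from log import *
log()"
```

```text
9.525 [504.111 -89.71  354.675] [ 3.136 -0.354  1.583] [-0.473  0.257  1.593  0.316  1.463 -0.546] 1.0037991103080337
```

>>> {"api": "jog_arm", "payload": {
  "targets": [
    {"turn": [10, 0, 0], "slide": [0, 0, 0], "claw": 100},
    {"turn": [10, 0, 0], "slide": [0, 0, 0], "claw": 100},
    {"turn": [10, 0, 0], "slide": [0, 0, 0], "claw": 100}
  ]
}}

```text
t: 9.9
eef_pos: [504.0, -90.8, 354.4]
tcp_rot: [3.13, -0.878, 1.586]
ft_force: [-0.1, 0.0, -0.2]
opening: 1.002
grip_force: 0.0
```

```bash
python3 -c "
from log import *
log()"
```

```text
9.9 [504.027 -90.761 354.368] [ 3.13  -0.878  1.586] [-0.649  0.397  1.602  0.669  1.729 -0.756] 1.0017194465068027
```

```bash
cat > kin.py <<'E'
import numpy as np, json
from scipy.spatial.transform import Rotation as Ro
from scipy.optimize import least_squares
def Rot(a,q): return Ro.from_euler(a,q).as_matrix()
def fk(q,k):
    # k: a1,b1,d1,L2,a3,L3,b3, off5(x,y), L6
    A=Rot('z',q[0]); p=A@[k[0],k[1],k[2]]
    A=A@Rot('y',q[1]); p=p+A@[k[4]*0,0,k[3]]
    A=A@Rot('y',q[2]); p=p+A@[k[4],0,k[5]]
    A=A@Rot('z',q[3]); p=p+A@[k[7],k[6],0]
    A=A@Rot('y',q[4]); p=p+A@[k[8],0,k[9]]
    A=A@Rot('z',q[5])@Rot('z',np.pi/2)
    return p,A
D=[([1.176,.491,1.559,0,1.092,-.106],[177.98,599.1,214.66],[np.pi,0,2.853]),
([.56,.53,1.22,0,1.40,-.73],[552.27,421.5,319.7],[np.pi,0,2.85]),
([.477,.691,1.34,0,1.11,-.805],[612,390.6,155.8],[np.pi,0,2.853]),
([-.307,.242,1.703,0,1.196,-1.764],[503.7,-90.6,303.8],[np.pi,0,3.028])]
try: D+=[(r['j'],r['p'],r['r']) for r in json.load(open('log.json'))]
except Exception: pass
def fit():
    return least_squares(lambda k: np.concatenate([fk(q,k)[0]-p for q,p,_ in D]+[0.003*(k-K0)]),K0)
K0=np.array([50,0,300,400,20,400,0,0,0,250.])
if __name__=='__main__':
    np.set_printoptions(precision=2,suppress=True)
    s=fit();print(s.x)
    for q,p,r in D:
        P,A=fk(q,s.x);print(P-p,np.degrees(np.linalg.norm(Ro.from_matrix(A@Rot('xyz',r).T).as_rotvec())))
E
python3 kin.py
```

```text
[  9.19  84.27 199.06 585.68  41.02 424.81 -18.87   0.35  21.93 268.93]
[ 0.58 -0.54 -0.61] 0.026094052492179973
[-0.95  1.33 -0.48] 0.7840178679956971
[ 0.2  -0.6  -0.09] 0.035905809546784
[ 0.37 -0.6   1.14] 0.03590580954679282
[0.11 0.35 0.12] 4.0983425358403997e-14
[-0.1  -0.13 -0.08] 1.5841052213697902e-14
```

```bash
cat > plan.py <<'E'
from kin import *
K=fit().x
LO=np.array([-3.1,-.84,.05,-1.13,.06,-2.69]);HI=np.array([3.1,2.19,2.79,4.28,2.93,2.69])
GP=19
def ik(P,A,q0):
    def f(q):
        p,R=fk(q,K); return np.concatenate([(p-P)/100,Ro.from_matrix(R@A.T).as_rotvec()])
    s=least_squares(f,np.clip(q0,LO+1e-3,HI-1e-3),bounds=(LO,HI)); return s.x,np.abs(s.fun).max()
def tooldir(az,sgn):
    # tool z horizontal at azimuth az; tool x = sgn*down
    z=np.array([np.cos(az),np.sin(az),0]);x=np.array([0,0,-sgn]);return np.stack([x,np.cross(z,x),z],1)
T0=np.array([579,185]);e=np.radians(-9)
def slot(x,y): return T0+np.array([np.cos(e)*x-np.sin(e)*y,np.sin(e)*x+np.cos(e)*y])
if __name__=='__main__':
    np.set_printoptions(precision=2,suppress=True)
    for (x,y) in [(60,60),(-60,60),(60,-60),(-60,-60)]:
        g=slot(x,y);print('slot',x,y,g)
        for sgn in (1,-1):
            for az in np.radians([90,70,50,30,10]):
                A=tooldir(az,sgn);P=np.array([g[0],g[1],86])+GP*A[:,2];best=None
                for s in [(0,1,1.5,1.5,1.5,0.5),(0,1,1.5,1.5,1.5,-2),(0,1,1.5,2.5,1,-1.5),(0,1,1.5,2.5,1,1.5)]:
                    q,r=ik(P,A,np.array(s)); 
                    if r<.003 and (best is None or np.min([q-LO,HI-q])>np.min([best-LO,HI-best])): best=q
                print(sgn,round(np.degrees(az)),best)
E
python3 plan.py
```

```text
slot 60 60 [647.65 234.88]
1 90 [-0.15  1.08  1.62  1.44  1.63  2.01]
1 70 [-0.16  1.05  1.85  1.76  1.53  1.81]
1 50 [-0.11  1.05  2.05  2.16  1.54  1.61]
1 30 [0.02 1.07 2.17 2.64 1.65 1.53]
1 10 [0.21 1.07 2.19 3.18 1.69 1.58]
-1 90 [-0.15  1.08  1.62  1.44  1.63 -1.14]
-1 70 [-0.16  1.05  1.85  1.76  1.53 -1.33]
-1 50 [-0.11  1.05  2.05  2.16  1.54 -1.53]
-1 30 [ 0.02  1.07  2.17  2.64  1.65 -1.62]
-1 10 [ 0.21  1.07  2.19  3.18  1.69 -1.57]
slot -60 60 [529.12 253.65]
1 90 [-0.15  1.04  1.93  1.43  1.59  1.73]
1 70 [-0.16  1.06  2.14  1.76  1.58  1.51]
1 50 [-0.08  1.12  2.32  2.17  1.74  1.33]
1 30 [0.1  1.17 2.41 2.68 1.97 1.38]
1 10 [0.34 1.15 2.41 3.32 1.99 1.64]
-1 90 [-0.15  1.04  1.93  1.43  1.59 -1.41]
-1 70 [-0.16  1.06  2.14  1.76  1.58 -1.63]
-1 50 [-0.08  1.12  2.32  2.17  1.74 -1.82]
-1 30 [ 0.1   1.17  2.41  2.68  1.97 -1.76]
-1 10 [ 0.34  1.15  2.41  3.32  1.99 -1.5 ]
slot 60 -60 [628.88 116.35]
1 90 [-0.33  1.08  1.64  1.27  1.7   1.98]
1 70 [-0.37  1.05  1.86  1.55  1.57  1.8 ]
1 50 [-0.35  1.05  2.07  1.92  1.57  1.59]
1 30 [-0.26  1.08  2.23  2.35  1.7   1.45]
1 10 [-0.07  1.11  2.3   2.88  1.83  1.5 ]
-1 90 [-0.33  1.08  1.64  1.27  1.7  -1.16]
-1 70 [-0.37  1.05  1.86  1.55  1.57 -1.34]
-1 50 [-0.35  1.05  2.07  1.92  1.57 -1.56]
-1 30 [-0.26  1.08  2.23  2.35  1.7  -1.69]
-1 10 [-0.07  1.11  2.3   2.88  1.83 -1.64]
slot -60 -60 [510.35 135.12]
1 90 [-0.37  1.04  1.95  1.21  1.62  1.71]
1 70 [-0.42  1.07  2.16  1.5   1.56  1.49]
1 50 [-0.41  1.14  2.36  1.84  1.67  1.22]
1 30 [-0.27  1.26  2.51  2.24  1.99  1.09]
1 10 [-0.03  1.3   2.56  2.88  2.27  1.4 ]
-1 90 [-0.37  1.04  1.95  1.21  1.62 -1.43]
-1 70 [-0.42  1.07  2.16  1.5   1.56 -1.65]
-1 50 [-0.41  1.14  2.36  1.84  1.67 -1.92]
-1 30 [-0.27  1.26  2.51  2.24  1.99 -2.05]
-1 10 [-0.03  1.3   2.56  2.88  2.27 -1.74]
```

```bash
python3 - <<'E'
from log import *
np.set_printoptions(precision=1,suppress=True)
# w3 camera pose: rebuild from current relation tool->camera
w=read_camera('wrist');s=state()
from scipy.spatial.transform import Rotation as Ro
A=Ro.from_euler('xyz',s['tcp_rot']).as_matrix(); C=np.array(w['R']); t=np.array(w['t'])
Rc=C@A; tc=C@s['eef_pos']+t
A3=Ro.from_euler('xyz',[np.pi,0,3.025]).as_matrix(); p3=np.array([503.6,-91.5,303.6])
w3=dict(mtx=w['mtx'],R=Rc@A3.T); w3['t']=tc-w3['R']@p3
f=cv2.imread('pics/w3.png').astype(int)
for n,(a,b) in {'1':((247,263),(302,300)),'2':((228,199),(299,210)),'3':((207,97),(285,112)),'4':((49,209),(117,241))}.items():
    P,Q=atz(w3,a,22),atz(w3,b,22);d=Q-P
    print(n,(P+Q)/2,'len',np.linalg.norm(d),'az',np.degrees(np.arctan2(d[1],d[0])))
f=read_camera('side')['frame'];g=read_camera('scene')['frame']
cv2.imwrite('pics/arm.png',np.hstack([cv2.resize(f[0:384,100:356],(400,600)),cv2.resize(g[0:300,180:380],(400,600))]))
E
```

```text
1 [698.2 -77.2  22. ] len 111.00995462722291 az 46.86268317232334
2 [567.8 -81.8  22. ] len 107.11682605683666 az 74.36041473759977
3 [423.1 -90.8  22. ] len 108.23878744475672 az 73.09464596007766
4 [ 569.8 -356.2   22. ] len 108.4902338024364 az 55.15070310597471
```

View pics/arm.png

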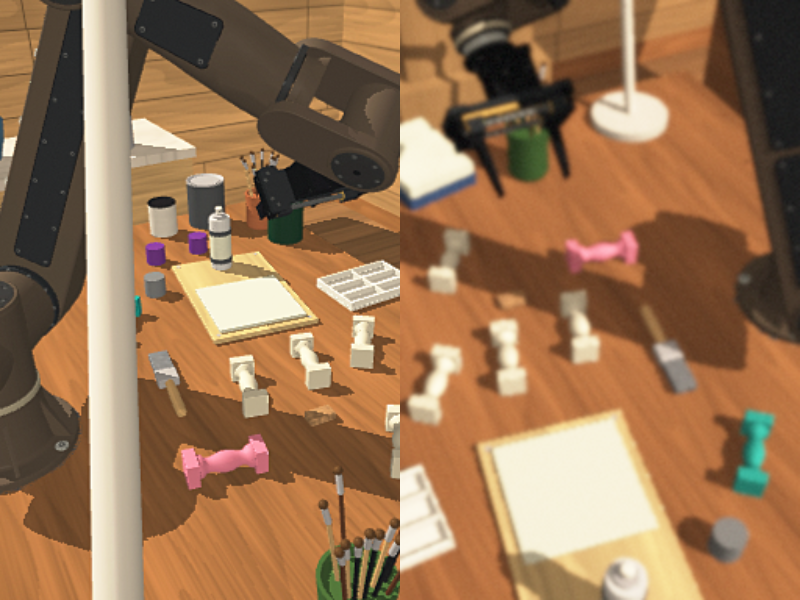

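The wrist and gripper are in view, with no camera housing sticking out. The grey overcap stands upright on the bench at (727,540) in the right-hand panel. The plinth spacing measures 107-111 mm against an expected 110. I'll untilt, then go down over baluster 2 at (567,-83), axis azimuth 74°, checking from nearer.

>>> {"api": "jog_arm", "payload": {
  "targets": [
    {"turn": [-10.5, 0, 0], "slide": [10, 0, 0], "claw": 100},
    {"turn": [-10.5, 0, 0], "slide": [10, 0, 0], "claw": 100},
    {"turn": [-10.5, 0, 0], "slide": [10, 0, 0], "claw": 100},
    {"turn": [-10.5, 0, 0], "slide": [10, 0, -20], "claw": 100},
    {"turn": [-8, 0, 0], "slide": [10, 0, -30], "claw": 100}
  ]
}}

```text
t: 10.68
eef_pos: [555.2, -90.0, 306.5]
tcp_rot: [3.133, 0.009, 1.582]
ft_force: [0.4, -0.6, 0.3]
opening: 1.001
grip_force: 0.0
```

>>> {"api": "jog_arm", "payload": {
  "targets": [
    {"turn": [0, 0, -8], "slide": [13, 7, -50], "claw": 100},
    {"turn": [0, 0, -8], "slide": [0, 0, -60], "claw": 100},
    {"turn": [0, 0, 0], "slide": [0, 0, -25], "claw": 100},
    {"turn": [0, 0, 0], "slide": [0, 0, 0], "claw": 100}
  ]
}}

```text
t: 11.18
eef_pos: [567.0, -83.3, 168.8]
tcp_rot: [3.141, 0.001, 1.302]
ft_force: [-0.1, 0.4, 1.1]
opening: 0.993
grip_force: 0.0
```

```bash
cat > near.py <<'E'
from log import *
import sys
# near.py pic x y az : view from wrist, segment white pieces near the expected place, give centre/azimuth at z=22
def near(f,c,z=22,r=110):
    w=shot('wrist',f); s=log(); im=cv2.cvtColor(w['frame'],cv2.COLOR_BGR2HSV)
    m=((im[...,1]<75)&(im[...,2]>85)).astype(np.uint8)
    o=[]
    n,L,st,ce=cv2.connectedComponentsWithStats(m)
    for i in range(1,n):
        if st[i,4]<300: continue
        cs,_=cv2.findContours((L==i).astype(np.uint8),cv2.RETR_EXTERNAL,cv2.CHAIN_APPROX_NONE)
        P=np.array([atz(w,p[0],z)[:2] for p in cs[0]],np.float32)
        if np.linalg.norm(P.mean(0)-c)<r:
            (cx,cy),(a,b),an=cv2.minAreaRect(P)
            if a<b: an+=90
            print('rect',cx,cy,'size',a,b,'az',an%180)
    print('look',[(np.round(q['xy']).tolist(),round(q['conf'],2),atz(w,q['xy'],z)[:2]) for q in look_for('baluster1','wrist')])
near(sys.argv[1],np.array([float(sys.argv[2]),float(sys.argv[3])]))
E
python3 near.py w4 567 -83
```

```text
11.225 [567.579 -83.658 170.084] [3.139 0.001 1.302] [-0.261  0.467  1.74  -0.001  0.932  0.009] 0.9964808825548183
rect 563.3514404296875 -94.12482452392578 size 141.0033721923828 47.13450622558594 az 73.4590072631836
look [([251.0, 191.0], 0.93, array([564.027, -89.09 ])), ([382.0, 148.0], 0.69, array([700.624, -81.803])), ([123.0, 204.0], 0.6, array([432.533, -67.149]))]
```

View pics/w4.png

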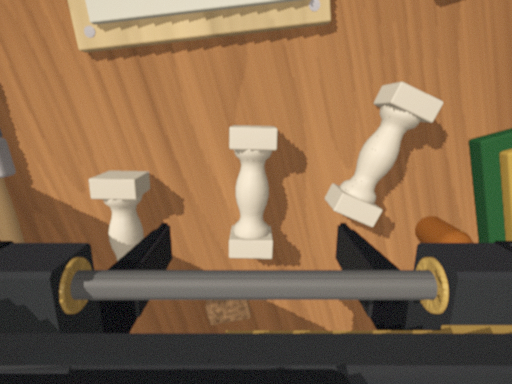

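The near view shows baluster 2 centred at (252,191) and baluster 1 at (383,152). Baluster 3 is partly hidden at (122,205). I'll grip baluster 2.

>>> {"api": "jog_arm", "payload": {
  "targets": [
    {"turn": [0, 0, -1], "slide": [-4, -6, -43], "claw": 100},
    {"turn": [0, 0, 0], "slide": [0, 0, -60], "claw": 100},
    {"turn": [0, 0, 0], "slide": [0, 0, -40], "claw": 100},
    {"turn": [0, 0, 0], "slide": [0, 0, -20], "claw": 60},
    {"turn": [0, 0, 0], "slide": [0, 0, 0], "claw": 20}
  ]
}}

```text
t: 11.9
eef_pos: [563.5, -90.5, 6.3]
tcp_rot: [3.14, 0.0, 1.283]
ft_force: [-0.3, -0.1, 0.7]
opening: 0.844
grip_force: 0.0
```

>>> {"api": "jog_arm", "payload": {
  "targets": [
    {"turn": [0, 0, 0], "slide": [0, 0, 0], "claw": 20},
    {"turn": [0, 0, 0], "slide": [0, 0, 0], "claw": 20},
    {"turn": [0, 0, 0], "slide": [0, 0, 0], "claw": 20},
    {"turn": [0, 0, 0], "slide": [0, 0, 0], "claw": 20},
    {"turn": [0, 0, 0], "slide": [0, 0, 0], "claw": 20}
  ]
}}

```text
t: 12.52
eef_pos: [562.9, -90.6, 5.9]
tcp_rot: [3.141, -0.0, 1.282]
ft_force: [-1.1, 0.8, 2.5]
opening: 0.327
grip_force: 30.0
```

>>> {"api": "jog_arm", "payload": {
  "targets": [
    {"turn": [0, 0, 0], "slide": [0, 0, 0], "claw": 20},
    {"turn": [0, 0, 0], "slide": [0, 0, 0], "claw": 20},
    {"turn": [0, 0, 0], "slide": [0, 0, 0], "claw": 20},
    {"turn": [0, 0, 0], "slide": [0, 0, 0], "claw": 20}
  ]
}}

```text
t: 13.02
eef_pos: [562.9, -90.6, 5.8]
tcp_rot: [3.141, -0.0, 1.282]
ft_force: [0.1, -0.3, 5.0]
opening: 0.33
grip_force: 30.0
```

>>> {"api": "jog_arm", "payload": {
  "targets": [
    {"turn": [0, 0, 0], "slide": [0, 0, 20], "claw": 20},
    {"turn": [0, 0, 0], "slide": [0, 0, 50], "claw": 20},
    {"turn": [0, 0, 0], "slide": [0, 0, 50], "claw": 20},
    {"turn": [0, 0, 0], "slide": [0, 0, 0], "claw": 20},
    {"turn": [0, 0, 0], "slide": [0, 0, 0], "claw": 20}
  ]
}}

```text
t: 13.65
eef_pos: [562.1, -90.4, 124.6]
tcp_rot: [-3.14, 0.0, 1.282]
ft_force: [0.4, -0.5, -3.7]
opening: 0.33
grip_force: 30.0
```

```bash
cat > feel.py <<'E'
from log import *
import sys
az=np.radians(float(sys.argv[1])); u=np.array([np.cos(az),np.sin(az),0])
F=[];M=[]
s=log()
for i in range(8):
    s=state();F.append(s['ft_force']);M.append(s['moment']);read_camera('side' if i%2 else 'scene')
F=np.array(F);M=np.array(M)
print('F',F.mean(0),'M',M.mean(0),'sd',M.std(0))
exp=np.cross(0.029*u,[0,0,-3.14]); n=exp/np.linalg.norm(exp)
print('along-axis moment',(M@n).round(3),'mean',(M@n).mean(),'(+.09 => heavy at +az %g)'%np.degrees(az))
E
python3 feel.py 73.5
```

```text
13.65 [562.14  -90.369 124.612] [-3.14   0.     1.282] [-0.275  0.521  1.791 -0.     0.831  0.013] 0.3299185438573336
F [ 0.312 -0.131 -3.3  ] M [-0.191  0.101 -0.033] sd [0.03  0.021 0.029]
along-axis moment [0.176 0.237 0.208 0.208 0.163 0.248 0.239 0.212] mean 0.2114230127889106 (+.09 => heavy at +az 73.5)
```

```bash
python3 near.py w5 563 -90; python3 - <<'E'
from h import *
a=read_camera('scene');b=read_camera('side')
g=cv2.imread('pics/w5.png')[60:300,100:420]
def cr(c):
    x,y=proj(c,(563,-90,140)).astype(int); f=c['frame'][max(y-60,0):y+60,max(x-60,0):x+60]; return cv2.resize(f,(400,300))
cv2.imwrite('pics/held.png',np.vstack([np.hstack([cr(a),cr(b)]),np.hstack([cv2.resize(g,(400,300))]*2)]))
E
```

```text
14.1 [562.739 -90.522 125.335] [-3.141  0.     1.282] [-0.275  0.52   1.79  -0.     0.832  0.013] 0.32843283402816503
rect 556.76953125 -128.96600341796875 size 201.46653747558594 110.42071533203125 az 73.47891235351562
look [([404.0, 138.0], 0.77, array([700.216, -78.431])), ([102.0, 207.0], 0.64, array([430.748, -61.91 ])), ([254.0, 194.0], 0.62, array([564.132, -89.051]))]
```

View pics/held.png

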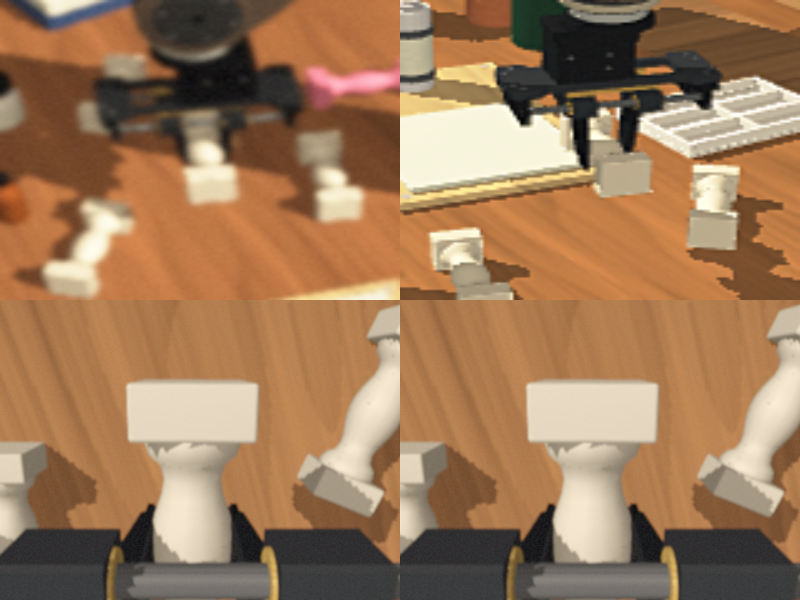

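```bash
python3 - <<'E'
from h import *
np.set_printoptions(precision=1,suppress=True)
w=read_camera('wrist');s=state()
for z in (158,163,168):
    P=[atz(w,p,z) for p in [(202,125),(306,125),(202,173),(306,173)]]
    print(z,'w',np.linalg.norm(P[0]-P[1]),'len',np.linalg.norm(P[0]-P[2]),'mid',sum(P)/4, 'along', (sum(P)/4-s['eef_pos'])[:2]@[np.cos(1.283),np.sin(1.283)])
E
```

```text
158 w 43.89674930389171 len 20.588938365046477 mid [580.  -36.6 158. ] along 56.6199946713473
163 w 42.297246567671365 len 19.838721919113848 mid [580.2 -36.  163. ] along 57.199549908391795
168 w 40.697743831451014 len 19.088505473181172 mid [580.3 -35.5 168. ] along 57.779105145436326
```

The held pieces: the grip is at mid-length (plinth centre 57 mm from the grasp against an expected 55), and the +y end sags slightly. The moment agrees, so the heavy end is at +y. Next I'll plan the turn and the placing with the fitted kinematics.

```bash
cat > go.py <<'E'
from plan import *
from cell import state
from scipy.spatial.transform import Slerp
SP=.65*np.array([2.22,2.22,2.79,3.14,3.14,3.14])/8
def rows(legs,maxt=10,maxs=50):
    """legs: list of (P,A) targets; prints rows for each leg with IK check"""
    s=state(); q=np.array(s['joints']); P=np.array(s['eef_pos']);A=Rot('xyz',s['tcp_rot'])
    for (P1,A1) in legs:
        P1=np.array(P1,float)
        ang=np.degrees(np.linalg.norm(Ro.from_matrix(A1@A.T).as_rotvec()))
        n=int(max(np.ceil(ang/maxt),np.ceil(np.linalg.norm(P1-P)/maxs),1))
        while True:
            S=Slerp([0,1],Ro.from_matrix([A,A1])); qq=q.copy();bad=0;v=0;out=[]
            for i in range(1,n+1):
                Ai=S(i/n).as_matrix(); Pi=P+(P1-P)*i/n
                qn,r=ik(Pi,Ai,qq); bad=max(bad,r); v=max(v,(np.abs(qn-qq)/SP).max()); qq=qn
            if v<=1 or n>30: break
            n=int(np.ceil(n*max(v,1.05)))
        tv=np.degrees(Ro.from_matrix(A1@A.T).as_rotvec())/n; sl=(P1-P)/n
        print('x%d'%n,'turn',tv.round(2).tolist(),'slide',sl.round(1).tolist(),'bad%.3f v%.2f'%(bad,v),'j',qq.round(2),'margin %.2f'%np.min([qq-LO,HI-qq]))
        q,P,A=qq,P1,A1
def down(az): 
    a=np.radians(az); return Rot('xyz',[np.pi,0,a])
E
cat > p1.py <<'E'
from go import *
import sys
# p1.py sgn slotx sloty az back zrel
sgn,x,y,az,back,z=map(float,sys.argv[1:7])
g=slot(x,y); A=tooldir(np.radians(az),sgn)
P=np.array([g[0],g[1],0])+back*A[:,2]
s=state();p=np.array(s['eef_pos'])
print('target',P)
H=np.array([P[0],P[1],240])
rows([(H,A),(P+[0,0,z],A)])
print('-- via horizontal')
az0=np.radians(az)
rows([((p+H)/2+[0,0,30],tooldir(az0,-1) if sgn>0 else A),(H,A),(P+[0,0,z],A)])
E
for az in 60 80; do python3 p1.py 1 60 60 $az 16 92; done
```

```text
target [655.64736834 248.73163899   0.        ]
x162 turn [-0.3, -0.69, 0.74] slide [0.6, 2.1, 0.7] bad0.684 v3.90 j [ 0.11  0.4   1.78  0.86  0.52 -2.69] margin 0.00
x3 turn [0.0, 0.0, 0.0] slide [0.0, 0.0, -49.3] bad0.775 v0.40 j [ 0.18  0.6   1.81  0.76  0.3  -2.69] margin 0.00
-- via horizontal
x10 turn [8.28, -3.56, -1.06] slide [4.6, 17.0, 8.7] bad0.000 v0.83 j [-0.48  0.78  2.05  1.61  1.56 -1.26] margin 0.74
x18 turn [5.0, 8.66, 0.0] slide [2.6, 9.4, 1.5] bad0.000 v0.71 j [-0.14  0.74  2.    1.93  1.42  1.95] margin 0.74
x3 turn [0.0, 0.0, 0.0] slide [0.0, 0.0, -49.3] bad0.000 v0.55 j [-0.14  1.03  1.97  1.95  1.52  1.7 ] margin 0.82
target [650.42573918 250.63215658   0.        ]
x18 turn [1.58, 6.71, -6.88] slide [4.9, 19.0, 6.4] bad0.000 v0.67 j [-0.16  0.79  1.78  1.58  1.56  2.14] margin 0.55
x3 turn [0.0, 0.0, 0.0] slide [0.0, 0.0, -49.3] bad0.000 v0.48 j [-0.16  1.05  1.75  1.59  1.57  1.91] margin 0.78
-- via horizontal
x10 turn [8.76, -2.07, 0.51] slide [4.4, 17.1, 8.7] bad0.000 v0.80 j [-0.45  0.83  1.82  1.33  1.7  -1.09] margin 0.97
x19 turn [1.65, 9.33, 0.0] slide [2.3, 9.0, 1.4] bad0.000 v0.67 j [-0.16  0.79  1.78  1.58  1.56  2.14] margin 0.55
x3 turn [0.0, 0.0, 0.0] slide [0.0, 0.0, -49.3] bad0.000 v0.48 j [-0.16  1.05  1.75  1.59  1.57  1.91] margin 0.78
```

>>> {"api": "jog_arm", "payload": {
  "targets": [
    {"turn": [1.58, 6.71, -6.88], "slide": [4.9, 19, 6.4], "claw": 20},
    {"turn": [1.58, 6.71, -6.88], "slide": [4.9, 19, 6.4], "claw": 20},
    {"turn": [1.58, 6.71, -6.88], "slide": [4.9, 19, 6.4], "claw": 20},
    {"turn": [1.58, 6.71, -6.88], "slide": [4.9, 19, 6.4], "claw": 20},
    {"turn": [1.58, 6.71, -6.88], "slide": [4.9, 19, 6.4], "claw": 20}
  ]
}}

```text
t: 14.92
eef_pos: [587.9, 5.2, 158.0]
tcp_rot: [-2.579, 0.204, 0.719]
ft_force: [0.6, -0.2, -3.9]
opening: 0.329
grip_force: 30.0
```

>>> {"api": "jog_arm", "payload": {
  "targets": [
    {"turn": [1.58, 6.71, -6.88], "slide": [4.9, 19, 6.4], "claw": 20},
    {"turn": [1.58, 6.71, -6.88], "slide": [4.9, 19, 6.4], "claw": 20},
    {"turn": [1.58, 6.71, -6.88], "slide": [4.9, 19, 6.4], "claw": 20},
    {"turn": [1.58, 6.71, -6.88], "slide": [4.9, 19, 6.4], "claw": 20},
    {"turn": [1.58, 6.71, -6.88], "slide": [4.9, 19, 6.4], "claw": 20}
  ]
}}

```text
t: 15.55
eef_pos: [612.4, 99.9, 189.5]
tcp_rot: [-2.146, 0.652, 0.285]
ft_force: [0.6, 0.5, -4.2]
opening: 0.328
grip_force: 30.0
```

>>> {"api": "jog_arm", "payload": {
  "targets": [
    {"turn": [1.58, 6.71, -6.88], "slide": [4.9, 19, 6.4], "claw": 20},
    {"turn": [1.58, 6.71, -6.88], "slide": [4.9, 19, 6.4], "claw": 20},
    {"turn": [1.58, 6.71, -6.88], "slide": [4.9, 19, 6.4], "claw": 20},
    {"turn": [1.58, 6.71, -6.88], "slide": [4.9, 19, 6.4], "claw": 20},
    {"turn": [1.58, 6.71, -6.88], "slide": [4.9, 19, 6.4], "claw": 20}
  ]
}}

```text
t: 16.18
eef_pos: [636.8, 194.7, 221.3]
tcp_rot: [-1.811, 1.216, -0.054]
ft_force: [-0.3, 0.5, -3.7]
opening: 0.329
grip_force: 30.0
```

>>> {"api": "jog_arm", "payload": {
  "targets": [
    {"turn": [1.58, 6.71, -6.88], "slide": [4.9, 19, 6.4], "claw": 20},
    {"turn": [1.58, 6.71, -6.88], "slide": [4.9, 19, 6.4], "claw": 20},
    {"turn": [1.58, 6.71, -6.88], "slide": [4.9, 19, 6.4], "claw": 20},
    {"turn": [0, 0, 0], "slide": [0, 0, 0], "claw": 20}
  ]
}}

```text
t: 16.68
eef_pos: [649.9, 252.7, 241.0]
tcp_rot: [2.537, 1.57, -2.347]
ft_force: [0.8, -0.6, -2.7]
opening: 0.326
grip_force: 30.0
```

```bash
cat > hold.py <<'E'
from log import *
from plan import *
s=log(); A=Rot('xyz',s['tcp_rot']); print('x',A[:,0],'z',A[:,2], 'M',s['moment'],'F',s['ft_force'])
E
python3 hold.py; python3 p1.py 1 60 60 80 16 92 | head -3
```

```text
16.675 [649.947 252.656 241.025] [ 2.537  1.57  -2.347] [-0.135  0.787  1.787  1.602  1.55   2.138] 0.32643758030763964
x [-0.001 -0.001 -1.   ] z [ 0.171  0.985 -0.001] M [-1.056  0.303 -0.052] F [ 0.754 -0.598 -2.73 ]
target [650.42573918 250.63215658   0.        ]
x1 turn [0.03, -0.03, -0.15] slide [0.5, -2.0, -1.0] bad0.000 v0.02 j [-0.14  0.79  1.79  1.6   1.55  2.14] margin 0.55
x3 turn [0.0, 0.0, 0.0] slide [0.0, 0.0, -49.3] bad0.000 v0.47 j [-0.14  1.04  1.77  1.61  1.56  1.91] margin 0.78
```

>>> {"api": "jog_arm", "payload": {
  "targets": [
    {"turn": [0, 0, 0], "slide": [0, -2, -50], "claw": 20},
    {"turn": [0, 0, 0], "slide": [0, 0, -50], "claw": 20},
    {"turn": [0, 0, 0], "slide": [0, 0, -40], "claw": 20},
    {"turn": [0, 0, 0], "slide": [0, 0, -8], "claw": 20},
    {"turn": [0, 0, 0], "slide": [0, 0, 0], "claw": 20}
  ]
}}

```text
t: 17.3
eef_pos: [651.5, 249.1, 93.3]
tcp_rot: [-1.201, 1.569, 0.197]
ft_force: [-0.9, -1.0, -3.0]
opening: 0.331
grip_force: 30.0
```

>>> {"api": "jog_arm", "payload": {
  "targets": [
    {"turn": [0, 0, 0], "slide": [0, 0, -3], "claw": 20},
    {"turn": [0, 0, 0], "slide": [0, 0, 0], "claw": 20}
  ]
}}

```text
t: 17.55
eef_pos: [651.2, 249.4, 91.1]
tcp_rot: [-1.398, 1.568, -0.0]
ft_force: [0.2, 0.1, -2.9]
opening: 0.328
grip_force: 30.0
```

>>> {"api": "jog_arm", "payload": {
  "targets": [
    {"turn": [0, 0, 0], "slide": [0, 0, -2], "claw": 20},
    {"turn": [0, 0, 0], "slide": [0, 0, 0], "claw": 20}
  ]
}}

```text
t: 17.8
eef_pos: [651.1, 249.5, 88.1]
tcp_rot: [-1.169, 1.57, 0.228]
ft_force: [-0.0, -0.1, -3.2]
opening: 0.331
grip_force: 30.0
```

>>> {"api": "jog_arm", "payload": {
  "targets": [
    {"turn": [0, 0, 0], "slide": [0, 0, -2], "claw": 20},
    {"turn": [0, 0, 0], "slide": [0, 0, 0], "claw": 20}
  ]
}}

```text
t: 18.05
eef_pos: [651.0, 249.5, 86.5]
tcp_rot: [-0.461, 1.569, 0.937]
ft_force: [-0.8, 0.3, 1.8]
opening: 0.33
grip_force: 30.0
```

```bash
python3 hold.py; python3 - <<'E'
from h import *
a=read_camera('scene');b=read_camera('side')
def cr(c):
    x,y=proj(c,(648,235,90)).astype(int); f=c['frame'][max(y-60,0):y+60,max(x-60,0):x+60]; return cv2.resize(f,(400,400))
cv2.imwrite('pics/place1.png',np.hstack([cr(a),cr(b)]))
E
```

```text
18.05 [651.018 249.479  86.498] [-0.461  1.569  0.937] [-0.14   1.05   1.763  1.603  1.562  1.899] 0.3295628235226078
x [ 0.001  0.002 -1.   ] z [0.172 0.985 0.002] M [-0.08   0.108  0.197] F [-0.771  0.291  1.809]
```

View pics/place1.png

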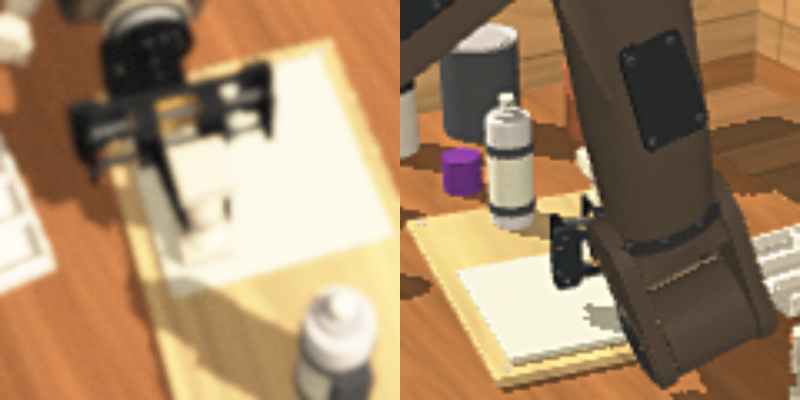

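It touches down at the expected height and stands upright on the tile. The side view shows the wrist low at (660,300), so I'll release and lift straight up with the fingers open.

>>> {"api": "jog_arm", "payload": {
  "targets": [
    {"turn": [0, 0, 0], "slide": [0, 0, 0], "claw": 100},
    {"turn": [0, 0, 0], "slide": [0, 0, 0], "claw": 100},
    {"turn": [0, 0, 0], "slide": [0, 0, 0], "claw": 100},
    {"turn": [0, 0, 0], "slide": [0, 0, 0], "claw": 100},
    {"turn": [0, 0, 0], "slide": [0, 0, 0], "claw": 100}
  ]
}}

```text
t: 18.77
eef_pos: [651.0, 249.5, 85.9]
tcp_rot: [-1.0, 1.57, 0.398]
ft_force: [0.2, -0.2, 0.5]
opening: 0.798
grip_force: 0.0
```

>>> {"api": "jog_arm", "payload": {
  "targets": [
    {"turn": [0, 0, 0], "slide": [0, 0, 10], "claw": 100},
    {"turn": [0, 0, 0], "slide": [-3, -17, 40], "claw": 100},
    {"turn": [0, 0, 0], "slide": [-5, -30, 50], "claw": 100},
    {"turn": [0, 0, 0], "slide": [-5, -30, 50], "claw": 100},
    {"turn": [0, 0, 0], "slide": [0, 0, 0], "claw": 100}
  ]
}}

```text
t: 19.4
eef_pos: [638.5, 170.6, 240.0]
tcp_rot: [-1.554, 1.564, -0.159]
ft_force: [0.8, -0.1, 0.3]
opening: 0.997
grip_force: 0.0
```

```bash
cat > p2.py <<'E'
from go import *
import sys
# p2.py x y z az : go to a straight-down pose above a baluster
x,y,z,az=map(float,sys.argv[1:5])
for a in (az,az-180,az+180):
    print('yaw',a); rows([((x,y,z),down(a))])
E
python3 hold.py
python3 p2.py 693 -85 170 55
python3 - <<'E'
from h import *
np.set_printoptions(precision=1,suppress=True)
a=read_camera('scene')
A=[(r['xy'],round(r['conf'],2)) for r in look_for('baluster1','scene')]
b=read_camera('side')
B=[(r['xy'],round(r['conf'],2)) for r in look_for('baluster1','side')]
print('scene',[(np.round(p).tolist(),c,atz(a,p,22)[:2],atz(a,p,85)[:2]) for p,c in A])
print('side',[(np.round(p).tolist(),c,atz(b,p,22)[:2],atz(b,p,85)[:2]) for p,c in B])
E
```

```text
19.4 [638.522 170.614 240.008] [-1.554  1.564 -0.159] [-0.273  0.785  1.8    1.488  1.622  2.118] 0.9973260697661712
x [ 0.007 -0.001 -1.   ] z [0.175 0.985 0.   ] M [-0.573  0.245 -0.018] F [ 0.754 -0.103  0.267]
yaw 55.0
x17 turn [-2.64, -6.3, 6.66] slide [3.2, -15.0, -4.1] bad0.000 v0.62 j [-0.22  0.64  1.41  0.    1.09  0.39] margin 1.03
yaw -125.0
x10 turn [-8.36, 3.5, -1.99] slide [5.4, -25.6, -7.0] bad0.431 v0.53 j [-0.37  0.55  1.69  0.62  0.7   2.69] margin 0.00
yaw 235.0
x10 turn [-8.36, 3.5, -1.99] slide [5.4, -25.6, -7.0] bad0.431 v0.53 j [-0.37  0.55  1.69  0.62  0.7   2.69] margin 0.00
scene [([196.0, 195.0], 0.9, array([705.6, -73.8]), array([715. , -24.3])), ([354.0, 228.0], 0.79, array([311.1, 259.9]), array([346.4, 287.4])), ([270.0, 166.0], 0.58, array([427.1, -82.2]), array([454.8, -32.1])), ([254.0, 252.0], 0.58, array([624.4, 199.4]), array([639.1, 230.9])), ([279.0, 128.0], 0.55, array([ 304.4, -244.5]), array([ 340.2, -183.7]))]
side [([332.0, 221.0], 0.72, array([ 682.6, -104.4]), array([ 620.4, -178.5])), ([358.0, 286.0], 0.65, array([ 555.9, -370.6]), array([ 504.8, -421.4])), ([243.0, 295.0], 0.65, array([ 291. , -255.7]), array([ 263.1, -316.6])), ([269.0, 172.0], 0.62, array([684.7, 294.4]), array([622.3, 185.4])), ([187.0, 200.0], 0.62, array([336. , 260.6]), array([304.1, 154.5])), ([262.0, 247.0], 0.58, array([ 429.2, -108. ]), array([ 389.2, -181.8]))]
```

>>> {"api": "jog_arm", "payload": {
  "targets": [
    {"turn": [-2.64, -6.3, 6.66], "slide": [3.2, -15, -4.1], "claw": 100},
    {"turn": [-2.64, -6.3, 6.66], "slide": [3.2, -15, -4.1], "claw": 100},
    {"turn": [-2.64, -6.3, 6.66], "slide": [3.2, -15, -4.1], "claw": 100},
    {"turn": [-2.64, -6.3, 6.66], "slide": [3.2, -15, -4.1], "claw": 100},
    {"turn": [-2.64, -6.3, 6.66], "slide": [3.2, -15, -4.1], "claw": 100}
  ]
}}

```text
t: 20.23
eef_pos: [654.0, 97.6, 213.4]
tcp_rot: [-2.094, 0.983, -0.093]
ft_force: [-0.1, -0.1, -0.4]
opening: 1.006
grip_force: 0.0
```

>>> {"api": "jog_arm", "payload": {
  "targets": [
    {"turn": [-2.64, -6.3, 6.66], "slide": [3.2, -15, -4.1], "claw": 100},
    {"turn": [-2.64, -6.3, 6.66], "slide": [3.2, -15, -4.1], "claw": 100},
    {"turn": [-2.64, -6.3, 6.66], "slide": [3.2, -15, -4.1], "claw": 100},
    {"turn": [-2.64, -6.3, 6.66], "slide": [3.2, -15, -4.1], "claw": 100},
    {"turn": [-2.64, -6.3, 6.66], "slide": [3.2, -15, -4.1], "claw": 100}
  ]
}}

```text
t: 20.85
eef_pos: [670.1, 22.9, 192.9]
tcp_rot: [-2.449, 0.454, 0.263]
ft_force: [0.1, -0.5, -0.8]
opening: 1.001
grip_force: 0.0
```

>>> {"api": "jog_arm", "payload": {
  "targets": [
    {"turn": [-2.64, -6.3, 6.66], "slide": [3.2, -15, -4.1], "claw": 100},
    {"turn": [-2.64, -6.3, 6.66], "slide": [3.2, -15, -4.1], "claw": 100},
    {"turn": [-2.64, -6.3, 6.66], "slide": [3.2, -15, -4.1], "claw": 100},
    {"turn": [-2.64, -6.3, 6.66], "slide": [3.2, -15, -4.1], "claw": 100},
    {"turn": [-2.64, -6.3, 6.66], "slide": [3.2, -15, -4.1], "claw": 100}
  ]
}}

```text
t: 21.48
eef_pos: [686.1, -51.8, 172.6]
tcp_rot: [-2.921, 0.078, 0.735]
ft_force: [-0.1, -0.8, -0.3]
opening: 0.999
grip_force: 0.0
```

>>> {"api": "jog_arm", "payload": {
  "targets": [
    {"turn": [-2.64, -6.3, 6.66], "slide": [3.2, -15, -4.1], "claw": 100},
    {"turn": [-2.64, -6.3, 6.66], "slide": [3.2, -15, -4.1], "claw": 100},
    {"turn": [0, 0, 0], "slide": [0, 0, 0], "claw": 100},
    {"turn": [0, 0, 0], "slide": [0, 0, 0], "claw": 100}
  ]
}}

```text
t: 21.98
eef_pos: [692.5, -81.8, 165.5]
tcp_rot: [-3.141, 0.0, 0.952]
ft_force: [0.6, -0.1, -0.6]
opening: 0.999
grip_force: 0.0
```

```bash
python3 near.py w6 693 -85; python3 feel.py 55
```

```text
22.025 [692.723 -81.925 165.557] [-3.142 -0.     0.952] [-0.212  0.641  1.415  0.     1.086  0.407] 1.002849007919896
rect 692.5569458007812 -91.57177734375 size 140.14871215820312 47.6709098815918 az 50.933013916015625
look [([256.0, 187.0], 0.94, array([694.652, -85.456]))]
22.075 [692.767 -82.064 165.573] [ 3.141 -0.     0.952] [-0.212  0.641  1.415 -0.     1.086  0.406] 1.0008729638061868
F [ 0.179 -0.045  0.262] M [-0.095  0.094  0.003] sd [0.023 0.034 0.023]
along-axis moment [0.091 0.129 0.207 0.103 0.105 0.137 0.146 0.133] mean 0.1313514582737743 (+.09 => heavy at +az 55)
```

The empty-hand baseline along the tool axis is +0.13. That makes baluster 2's net reading +0.08, against a predicted +0.09, so its placing is confirmed. Now baluster 1.

>>> {"api": "jog_arm", "payload": {
  "targets": [
    {"turn": [0, 0, -3.5], "slide": [1.5, -4, -45], "claw": 100},
    {"turn": [0, 0, 0], "slide": [0, 0, -60], "claw": 100},
    {"turn": [0, 0, 0], "slide": [0, 0, -35], "claw": 80},
    {"turn": [0, 0, 0], "slide": [0, 0, -15.5], "claw": 60},
    {"turn": [0, 0, 0], "slide": [0, 0, 0], "claw": 20}
  ]
}}

```text
t: 23.1
eef_pos: [693.9, -86.5, 10.5]
tcp_rot: [3.14, -0.0, 0.892]
ft_force: [0.5, 0.3, 0.5]
opening: 0.742
grip_force: 0.0
```

>>> {"api": "jog_arm", "payload": {
  "targets": [
    {"turn": [0, 0, 0], "slide": [0, 0, 0], "claw": 20},
    {"turn": [0, 0, 0], "slide": [0, 0, 0], "claw": 20},
    {"turn": [0, 0, 0], "slide": [0, 0, 0], "claw": 20},
    {"turn": [0, 0, 0], "slide": [0, 0, 0], "claw": 20},
    {"turn": [0, 0, 0], "slide": [0, 0, 0], "claw": 20}
  ]
}}

```text
t: 23.72
eef_pos: [694.2, -86.6, 11.2]
tcp_rot: [3.138, -0.001, 0.892]
ft_force: [-1.1, -0.5, 4.2]
opening: 0.332
grip_force: 30.0
```

>>> {"api": "jog_arm", "payload": {
  "targets": [
    {"turn": [0, 0, 0], "slide": [0, 0, 10], "claw": 20},
    {"turn": [0, 0, 0], "slide": [0, 0, 50], "claw": 20},
    {"turn": [0, 0, 0], "slide": [0, 0, 60], "claw": 20},
    {"turn": [0, 0, 0], "slide": [0, 0, 0], "claw": 20},
    {"turn": [0, 0, 0], "slide": [0, 0, 0], "claw": 20}
  ]
}}

```text
t: 24.35
eef_pos: [693.3, -86.4, 130.0]
tcp_rot: [3.14, 0.0, 0.892]
ft_force: [-0.6, -0.4, -4.3]
opening: 0.331
grip_force: 30.0
```

```bash
python3 feel.py 51; python3 near.py w7 693 -85;  for s in 1 -1; do for az in 80 65; do python3 p1.py $s -60 60 $az 13 92;done;done
```

```text
24.35 [693.251 -86.373 129.951] [3.14  0.    0.892] [-0.218  0.677  1.445 -0.001  1.018  0.461] 0.33122089805056076
F [ 0.069 -0.111 -3.412] M [-0.017  0.063  0.008] sd [0.04  0.026 0.027]
along-axis moment [0.039 0.097 0.06  0.023 0.108 0.011 0.032 0.053] mean 0.05275706485588572 (+.09 => heavy at +az 51)
24.8 [693.848 -86.549 130.225] [ 3.139 -0.     0.892] [-0.218  0.678  1.444 -0.001  1.018  0.461] 0.32939579970800426
rect 689.5633544921875 -92.99242401123047 size 135.00796508789062 88.38999938964844 az 51.12042999267578
rect 631.3971557617188 -178.822998046875 size 64.09473419189453 105.09639739990234 az 141.74785614013672
look [([254.0, 197.0], 0.96, array([693.916, -89.087])), ([53.0, 73.0], 0.74, array([631.896,  96.193])), ([46.0, 315.0], 0.57, array([454.566, -53.715]))]
target [531.38219378 266.44986913   0.        ]
x16 turn [2.98, 6.53, -6.95] slide [-10.2, 22.1, 6.9] bad0.000 v0.62 j [-0.14  0.71  2.09  1.6   1.56  1.91] margin 0.70
x3 turn [0.0, 0.0, 0.0] slide [0.0, 0.0, -49.3] bad0.000 v0.57 j [-0.14  1.02  2.07  1.61  1.57  1.63] margin 0.72
-- via horizontal
x10 tu
[... 1603 characters left out ...]
-0.14  1.02  2.07  1.61  1.57 -1.51] margin 0.72
target [534.61880487 265.42936957   0.        ]
x10 turn [7.66, -4.76, 1.1] slide [-15.9, 35.2, 11.0] bad0.000 v0.94 j [-0.11  0.68  2.25  1.89  1.5  -1.37] margin 0.54
x3 turn [0.0, 0.0, 0.0] slide [0.0, 0.0, -49.3] bad0.000 v0.65 j [-0.11  1.03  2.22  1.89  1.61 -1.68] margin 0.57
-- via horizontal
x10 turn [7.66, -4.76, 1.1] slide [-8.0, 17.6, 8.5] bad0.000 v0.84 j [-0.43  0.78  2.    1.58  1.57 -1.2 ] margin 0.79
x4 turn [0.0, 0.0, 0.0] slide [-19.9, 44.0, 6.2] bad0.000 v0.52 j [-0.11  0.68  2.25  1.89  1.5  -1.37] margin 0.54
x3 turn [0.0, 0.0, 0.0] slide [0.0, 0.0, -49.3] bad0.000 v0.65 j [-0.11  1.03  2.22  1.89  1.61 -1.68] margin 0.57
```

Net -0.08, so the heavy end of baluster 1 is at the -u end. I'll turn it the other way round for slot (-60,60).

>>> {"api": "jog_arm", "payload": {
  "targets": [
    {"turn": [8.27, -3.75, 2.27], "slide": [-16.3, 35.3, 11], "claw": 20},
    {"turn": [8.27, -3.75, 2.27], "slide": [-16.3, 35.3, 11], "claw": 20},
    {"turn": [8.27, -3.75, 2.27], "slide": [-16.3, 35.3, 11], "claw": 20},
    {"turn": [8.27, -3.75, 2.27], "slide": [-16.3, 35.3, 11], "claw": 20},
    {"turn": [8.27, -3.75, 2.27], "slide": [-16.3, 35.3, 11], "claw": 20}
  ]
}}

```text
t: 25.48
eef_pos: [612.1, 90.6, 186.7]
tcp_rot: [-2.999, -0.785, 1.043]
ft_force: [-1.2, 0.4, -4.1]
opening: 0.331
grip_force: 30.0
```

>>> {"api": "jog_arm", "payload": {
  "targets": [
    {"turn": [8.27, -3.75, 2.27], "slide": [-16.3, 35.3, 11], "claw": 20},
    {"turn": [8.27, -3.75, 2.27], "slide": [-16.3, 35.3, 11], "claw": 20},
    {"turn": [8.27, -3.75, 2.27], "slide": [-16.3, 35.3, 11], "claw": 20},
    {"turn": [8.27, -3.75, 2.27], "slide": [-16.3, 35.3, 11], "claw": 20},
    {"turn": [8.27, -3.75, 2.27], "slide": [-16.3, 35.3, 11], "claw": 20}
  ]
}}

```text
t: 26.1
eef_pos: [530.9, 266.8, 241.2]
tcp_rot: [0.57, -1.566, -2.317]
ft_force: [0.6, 1.4, -4.2]
opening: 0.329
grip_force: 30.0
```

>>> {"api": "jog_arm", "payload": {
  "targets": [
    {"turn": [0, 0, 0], "slide": [0, 0, 0], "claw": 20},
    {"turn": [0, 0, 0], "slide": [0, 0, -50], "claw": 20},
    {"turn": [0, 0, 0], "slide": [0, 0, -50], "claw": 20},
    {"turn": [0, 0, 0], "slide": [0, 0, -40], "claw": 20},
    {"turn": [0, 0, 0], "slide": [0, 0, 0], "claw": 20}
  ]
}}

```text
t: 26.72
eef_pos: [531.4, 265.8, 98.7]
tcp_rot: [-2.032, -1.567, 0.285]
ft_force: [-0.4, -0.7, -2.1]
opening: 0.332
grip_force: 30.0
```

```bash
python3 hold.py; python3 p1.py -1 -60 60 80 13 88|head -3
```

```text
26.725 [531.429 265.828  98.691] [-2.032 -1.567  0.285] [-0.14   1.003  2.071  1.606  1.567 -1.501] 0.3317527964749857
x [0.003 0.001 1.   ] z [ 0.175  0.985 -0.002] M [-1.129  0.239 -0.013] F [-0.427 -0.711 -2.13 ]
target [531.38219378 266.44986913   0.        ]
x3 turn [0.02, -0.06, 0.03] slide [-0.0, 0.2, 47.1] bad0.000 v0.55 j [-0.14  0.71  2.09  1.6   1.56 -1.23] margin 0.70
x4 turn [0.0, 0.0, 0.0] slide [0.0, 0.0, -38.0] bad0.000 v0.44 j [-0.14  1.03  2.06  1.61  1.57 -1.52] margin 0.73
```

>>> {"api": "jog_arm", "payload": {
  "targets": [
    {"turn": [0, 0, 0], "slide": [0, 0, -8], "claw": 20},
    {"turn": [0, 0, 0], "slide": [0, 0, 0], "claw": 20}
  ]
}}

```text
t: 26.98
eef_pos: [531.3, 266.3, 93.8]
tcp_rot: [1.336, -1.569, -3.082]
ft_force: [-0.7, -0.2, -2.0]
opening: 0.33
grip_force: 30.0
```

>>> {"api": "jog_arm", "payload": {
  "targets": [
    {"turn": [0, 0, 0], "slide": [0, 0, -2.5], "claw": 20},
    {"turn": [0, 0, 0], "slide": [0, 0, 0], "claw": 20}
  ]
}}

```text
t: 27.22
eef_pos: [531.0, 266.5, 90.7]
tcp_rot: [0.974, -1.57, -2.72]
ft_force: [-0.4, 0.4, -2.5]
opening: 0.324
grip_force: 30.0
```

>>> {"api": "jog_arm", "payload": {
  "targets": [
    {"turn": [0, 0, 0], "slide": [0, 0, -2], "claw": 20},
    {"turn": [0, 0, 0], "slide": [0, 0, 0], "claw": 20}
  ]
}}

```text
t: 27.48
eef_pos: [530.9, 266.5, 88.2]
tcp_rot: [0.001, -1.57, -1.747]
ft_force: [-0.2, 0.1, -3.5]
opening: 0.325
grip_force: 30.0
```

>>> {"api": "jog_arm", "payload": {
  "targets": [
    {"turn": [0, 0, 0], "slide": [0, 0, -2], "claw": 20},
    {"turn": [0, 0, 0], "slide": [0, 0, 0], "claw": 20}
  ]
}}

```text
t: 27.72
eef_pos: [530.9, 266.5, 86.0]
tcp_rot: [-0.34, -1.57, -1.406]
ft_force: [-0.0, -0.2, -3.2]
opening: 0.331
grip_force: 30.0
```

>>> {"api": "jog_arm", "payload": {
  "targets": [
    {"turn": [0, 0, 0], "slide": [0, 0, -1.5], "claw": 20},
    {"turn": [0, 0, 0], "slide": [0, 0, 0], "claw": 20}
  ]
}}

```text
t: 27.98
eef_pos: [530.9, 266.5, 85.6]
tcp_rot: [0.177, -1.568, -1.923]
ft_force: [-0.6, -0.8, 5.6]
opening: 0.329
grip_force: 30.0
```

>>> {"api": "jog_arm", "payload": {
  "targets": [
    {"turn": [0, 0, 0], "slide": [0, 0, 0], "claw": 100},
    {"turn": [0, 0, 0], "slide": [0, 0, 0], "claw": 100},
    {"turn": [0, 0, 0], "slide": [0, 0, 0], "claw": 100},
    {"turn": [0, 0, 0], "slide": [0, 0, 0], "claw": 100},
    {"turn": [0, 0, 0], "slide": [0, 0, 0], "claw": 100}
  ]
}}

```text
t: 28.6
eef_pos: [530.9, 266.5, 84.7]
tcp_rot: [-0.046, -1.57, -1.701]
ft_force: [0.4, -0.5, 0.5]
opening: 0.798
grip_force: 0.0
```

>>> {"api": "jog_arm", "payload": {
  "targets": [
    {"turn": [0, 0, 0], "slide": [0, 0, 10], "claw": 100},
    {"turn": [0, 0, 0], "slide": [-3, -17, 40], "claw": 100},
    {"turn": [0, 0, 0], "slide": [-5, -30, 50], "claw": 100},
    {"turn": [0, 0, 0], "slide": [-5, -30, 50], "claw": 100},
    {"turn": [0, 0, 0], "slide": [0, 0, 0], "claw": 100}
  ]
}}

```text
t: 29.22
eef_pos: [518.1, 188.0, 238.0]
tcp_rot: [1.522, -1.565, 3.012]
ft_force: [0.2, -0.8, 0.1]
opening: 1.0
grip_force: 0.0
```

```bash
python3 p2.py 424 -92 170 73; python3 p2.py 570 -358 170 55|head -2
python3 - <<'E'
from h import *
np.set_printoptions(precision=1,suppress=True)
a=read_camera('scene');A=[r['xy'] for r in look_for('baluster1','scene')]
b=read_camera('side');B=[r['xy'] for r in look_for('baluster1','side')]
for p in A:
    for q in B:
        X=tri([(a,p),(b,q)]);e=np.linalg.norm(proj(a,X)-p)+np.linalg.norm(proj(b,X)-q)
        if e<8: print(X,e)
cv2.imwrite('pics/mid.png',np.hstack([cv2.resize(a['frame'][90:330,150:330],(400,533)),cv2.resize(b['frame'][110:320,150:400],(400,533))]))
E
```

```text
yaw 73.0
x10 turn [-8.75, 2.14, -0.56] slide [-9.4, -28.0, -6.8] bad0.000 v0.81 j [-0.37  0.28  2.06 -0.    0.8  -0.07] margin 0.73
yaw -107.0
x18 turn [-1.64, -6.68, 6.87] slide [-5.2, -15.6, -3.8] bad0.229 v0.76 j [-0.22  0.28  2.1  -0.34  0.72 -2.69] margin 0.00
yaw 253.0
x18 turn [-1.64, -6.68, 6.87] slide [-5.2, -15.6, -3.8] bad0.229 v0.76 j [-0.22  0.28  2.1  -0.34  0.72 -2.69] margin 0.00
yaw 55.0
x12 turn [-6.96, 2.92, -1.64] slide [4.3, -45.5, -5.7] bad0.000 v0.56 j [-0.66  0.6   1.48 -0.    1.06 -0.05] margin 1.00
[322.8 260.5  32.1] 6.160030810235277
[ 560.5 -364.    17.9] 2.1890768773009137
[512.  242.7  66.4] 4.4534698458679
[ 360.8 -129.2 -113.3] 6.6360502294625086
```

View pics/mid.png

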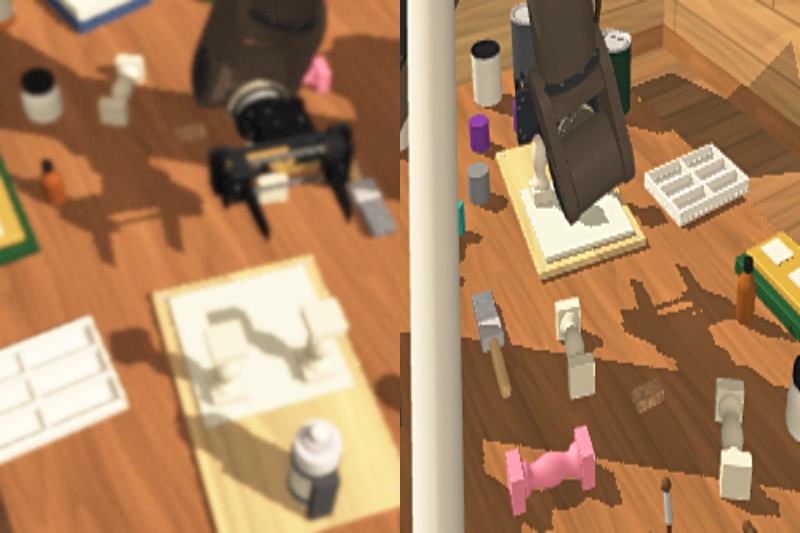

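Both placed balusters stand on the tile at (228,355) and (322,335) in the left panel. Two are left, at (122,90) and (270,185, behind the gripper). The overcap, jar and dropper are untouched. Baluster 3 is next.

>>> {"api": "jog_arm", "payload": {
  "targets": [
    {"turn": [-8.75, 2.14, -0.56], "slide": [-9.4, -28, -6.8], "claw": 100},
    {"turn": [-8.75, 2.14, -0.56], "slide": [-9.4, -28, -6.8], "claw": 100},
    {"turn": [-8.75, 2.14, -0.56], "slide": [-9.4, -28, -6.8], "claw": 100},
    {"turn": [-8.75, 2.14, -0.56], "slide": [-9.4, -28, -6.8], "claw": 100},
    {"turn": [-8.75, 2.14, -0.56], "slide": [-9.4, -28, -6.8], "claw": 100}
  ]
}}

```text
t: 30.05
eef_pos: [470.6, 48.9, 199.7]
tcp_rot: [-3.101, -0.781, 1.304]
ft_force: [-0.7, 0.4, -0.5]
opening: 1.0
grip_force: 0.0
```

>>> {"api": "jog_arm", "payload": {
  "targets": [
    {"turn": [-8.75, 2.14, -0.56], "slide": [-9.4, -28, -6.8], "claw": 100},
    {"turn": [-8.75, 2.14, -0.56], "slide": [-9.4, -28, -6.8], "claw": 100},
    {"turn": [-8.75, 2.14, -0.56], "slide": [-9.4, -28, -6.8], "claw": 100},
    {"turn": [-8.75, 2.14, -0.56], "slide": [-9.4, -28, -6.8], "claw": 100},
    {"turn": [-8.75, 2.14, -0.56], "slide": [-9.4, -28, -6.8], "claw": 100}
  ]
}}

```text
t: 30.68
eef_pos: [423.8, -90.7, 165.8]
tcp_rot: [-3.139, 0.004, 1.27]
ft_force: [-0.1, -1.5, -0.4]
opening: 1.0
grip_force: 0.0
```

>>> {"api": "jog_arm", "payload": {
  "targets": [
    {"turn": [0, 0, 0], "slide": [0, 0, 0], "claw": 100},
    {"turn": [0, 0, 0], "slide": [0, 0, 0], "claw": 100}
  ]
}}

```text
t: 30.92
eef_pos: [424.1, -89.4, 166.1]
tcp_rot: [-3.138, -0.004, 1.27]
ft_force: [-0.4, 1.1, 0.0]
opening: 1.001
grip_force: 0.0
```

```bash
python3 near.py w8 424 -92; python3 feel.py 73
```

```text
30.975 [424.073 -89.745 166.303] [-3.138 -0.003  1.269] [-0.363  0.291  2.063  0.004  0.791 -0.064] 0.9990487905819544
rect 421.1184387207031 -104.22883605957031 size 141.5335693359375 47.912418365478516 az 73.87020874023438
look [([228.0, 326.0], 0.81, array([ 347.415, -238.248])), ([256.0, 197.0], 0.75, array([ 423.626, -101.176]))]
31.025 [424.072 -90.036 166.435] [-3.139 -0.003  1.269] [-0.363  0.291  2.063  0.003  0.791 -0.064] 1.0019508141059683
F [ 0.163 -0.051 -0.12 ] M [-0.12   0.066 -0.   ] sd [0.017 0.024 0.024]
along-axis moment [0.128 0.131 0.158 0.129 0.137 0.133 0.15  0.102] mean 0.1335556318401623 (+.09 => heavy at +az 73)
```

>>> {"api": "jog_arm", "payload": {
  "targets": [
    {"turn": [0, 0, 1], "slide": [-0.5, -10, -45], "claw": 100},
    {"turn": [0, 0, 0], "slide": [0, 0, -60], "claw": 100},
    {"turn": [0, 0, 0], "slide": [0, 0, -35], "claw": 80},
    {"turn": [0, 0, 0], "slide": [0, 0, -18], "claw": 60},
    {"turn": [0, 0, 0], "slide": [0, 0, 0], "claw": 20}
  ]
}}

```text
t: 32.05
eef_pos: [423.0, -100.4, 7.8]
tcp_rot: [-3.137, -0.0, 1.286]
ft_force: [-0.2, -0.2, 0.6]
opening: 0.74
grip_force: 0.0
```

>>> {"api": "jog_arm", "payload": {
  "targets": [
    {"turn": [0, 0, 0], "slide": [0, 0, 0], "claw": 20},
    {"turn": [0, 0, 0], "slide": [0, 0, 0], "claw": 20},
    {"turn": [0, 0, 0], "slide": [0, 0, 0], "claw": 20},
    {"turn": [0, 0, 0], "slide": [0, 0, 0], "claw": 20},
    {"turn": [0, 0, 0], "slide": [0, 0, 0], "claw": 20}
  ]
}}

```text
t: 32.67
eef_pos: [423.3, -100.5, 9.1]
tcp_rot: [-3.14, -0.0, 1.286]
ft_force: [-2.7, -0.3, 7.1]
opening: 0.328
grip_force: 30.0
```

>>> {"api": "jog_arm", "payload": {
  "targets": [
    {"turn": [0, 0, 0], "slide": [0, 0, 10], "claw": 20},
    {"turn": [0, 0, 0], "slide": [0, 0, 50], "claw": 20},
    {"turn": [0, 0, 0], "slide": [0, 0, 60], "claw": 20},
    {"turn": [0, 0, 0], "slide": [0, 0, 0], "claw": 20},
    {"turn": [0, 0, 0], "slide": [0, 0, 0], "claw": 20}
  ]
}}

```text
t: 33.3
eef_pos: [423.0, -100.4, 128.4]
tcp_rot: [-3.14, -0.0, 1.286]
ft_force: [0.1, -0.4, -3.4]
opening: 0.33
grip_force: 30.0
```

```bash
python3 feel.py 73;  for s in 1 -1; do python3 p1.py $s 60 -60 80 14 92;done
```

```text
33.3 [ 423.012 -100.359  128.433] [-3.14  -0.     1.286] [-0.385  0.356  2.103  0.     0.684 -0.1  ] 0.3297654451033443
F [ 0.186  0.134 -3.136] M [0.009 0.051 0.008] sd [0.023 0.021 0.027]
along-axis moment [ 0.028  0.018  0.004 -0.046  0.013 -0.013  0.026  0.018] mean 0.0059567464898611176 (+.09 => heavy at +az 73)
target [631.30630702 130.1399402    0.        ]
x18 turn [1.56, 6.72, -6.88] slide [11.6, 12.8, 6.2] bad0.000 v0.69 j [-0.34  0.79  1.8   1.43  1.66  2.12] margin 0.57
x3 turn [0.0, 0.0, 0.0] slide [0.0, 0.0, -49.3] bad0.000 v0.47 j [-0.34  1.04  1.78  1.41  1.62  1.89] margin 0.80
-- via horizontal
x10 turn [8.76, -2.06, 0.48] slide [10.4, 11.5, 8.6] bad0.000 v0.93 j [-0.61  0.79  1.95  1.17  1.74 -1.2 ] margin 0.84
x19 turn [1.65, 9.33, 0.0] slide [5.5, 6.1, 1.4] bad0.000 v0.69 j [-0.34  0.79  1.8   1.43  1.66  2.12] margin 0.57
x3 turn [0.0, 0.0, 0.0] slide [0.0, 0.0, -49.3] bad0.000 v0.47 j [-0.34  1.04  1.78  1.41  1.62  1.89] margin 0.80
target [631.30630702 130.1399402    0.        ]
x10 turn [8.76, -2.06, 0.48] slide [20.8, 23.1, 11.2] bad0.000 v0.88 j [-0.34  0.79  1.8   1.43  1.66 -1.02] margin 0.99
x3 turn [0.0, 0.0, 0.0] slide [0.0, 0.0, -49.3] bad0.000 v0.47 j [-0.34  1.04  1.78  1.41  1.62 -1.25] margin 1.01
-- via horizontal
x10 turn [8.76, -2.06, 0.48] slide [10.4, 11.5, 8.6] bad0.000 v0.93 j [-0.61  0.79  1.95  1.17  1.74 -1.2 ] margin 0.84
x4 turn [0.0, 0.0, 0.0] slide [26.0, 28.8, 6.5] bad0.000 v0.39 j [-0.34  0.79  1.8   1.43  1.66 -1.02] margin 0.99
x3 turn [0.0, 0.0, 0.0] slide [0.0, 0.0, -49.3] bad0.000 v0.47 j [-0.34  1.04  1.78  1.41  1.62 -1.25] margin 1.01
```

Net -0.13, so the heavy end is at -u. Baluster 3 goes to slot (60,-60).

>>> {"api": "jog_arm", "payload": {
  "targets": [
    {"turn": [8.76, -2.06, 0.48], "slide": [20.8, 23.1, 11.2], "claw": 20},
    {"turn": [8.76, -2.06, 0.48], "slide": [20.8, 23.1, 11.2], "claw": 20},
    {"turn": [8.76, -2.06, 0.48], "slide": [20.8, 23.1, 11.2], "claw": 20},
    {"turn": [8.76, -2.06, 0.48], "slide": [20.8, 23.1, 11.2], "claw": 20},
    {"turn": [8.76, -2.06, 0.48], "slide": [20.8, 23.1, 11.2], "claw": 20}
  ]
}}

```text
t: 34.33
eef_pos: [528.3, 15.2, 185.1]
tcp_rot: [-3.109, -0.789, 1.318]
ft_force: [-0.1, -0.3, -2.7]
opening: 0.33
grip_force: 30.0
```

>>> {"api": "jog_arm", "payload": {
  "targets": [
    {"turn": [8.76, -2.06, 0.48], "slide": [20.8, 23.1, 11.2], "claw": 20},
    {"turn": [8.76, -2.06, 0.48], "slide": [20.8, 23.1, 11.2], "claw": 20},
    {"turn": [8.76, -2.06, 0.48], "slide": [20.8, 23.1, 11.2], "claw": 20},
    {"turn": [8.76, -2.06, 0.48], "slide": [20.8, 23.1, 11.2], "claw": 20},
    {"turn": [8.76, -2.06, 0.48], "slide": [20.8, 23.1, 11.2], "claw": 20}
  ]
}}

```text
t: 34.95
eef_pos: [632.3, 130.5, 240.3]
tcp_rot: [-0.128, -1.568, -1.619]
ft_force: [1.1, 0.1, -3.1]
opening: 0.329
grip_force: 30.0
```

>>> {"api": "jog_arm", "payload": {
  "targets": [
    {"turn": [0, 0, 0], "slide": [0, 0, 0], "claw": 20},
    {"turn": [0, 0, 0], "slide": [0, 0, -50], "claw": 20},
    {"turn": [0, 0, 0], "slide": [0, 0, -50], "claw": 20},
    {"turn": [0, 0, 0], "slide": [0, 0, -45], "claw": 20},
    {"turn": [0, 0, 0], "slide": [0, 0, 0], "claw": 20}
  ]
}}

```text
t: 35.58
eef_pos: [630.8, 130.1, 93.2]
tcp_rot: [-1.967, -1.565, 0.22]
ft_force: [0.7, 0.3, -2.2]
opening: 0.328
grip_force: 30.0
```

```bash
python3 hold.py
```

```text
35.575 [630.766 130.11   93.221] [-1.967 -1.565  0.22 ] [-0.342  1.034  1.78   1.413  1.622 -1.243] 0.32827404384875153
x [0.005 0.001 1.   ] z [ 0.175  0.985 -0.002] M [-1.062  0.254  0.009] F [ 0.66   0.315 -2.182]
```

>>> {"api": "jog_arm", "payload": {
  "targets": [
    {"turn": [0, 0, 0], "slide": [0, 0, -2], "claw": 20},
    {"turn": [0, 0, 0], "slide": [0, 0, 0], "claw": 20}
  ]
}}

```text
t: 35.83
eef_pos: [631.7, 130.2, 95.6]
tcp_rot: [2.08, -1.568, 2.457]
ft_force: [0.3, 0.8, -3.3]
opening: 0.326
grip_force: 30.0
```

>>> {"api": "jog_arm", "payload": {
  "targets": [
    {"turn": [0, 0, 0], "slide": [0, 0, -1.5], "claw": 20},
    {"turn": [0, 0, 0], "slide": [0, 0, 0], "claw": 20}
  ]
}}

```text
t: 36.08
eef_pos: [631.5, 130.5, 92.8]
tcp_rot: [2.536, -1.57, 2.001]
ft_force: [-0.0, 0.8, -2.3]
opening: 0.33
grip_force: 30.0
```

>>> {"api": "jog_arm", "payload": {
  "targets": [
    {"turn": [0, 0, 0], "slide": [0, 0, -1.5], "claw": 20},
    {"turn": [0, 0, 0], "slide": [0, 0, 0], "claw": 20}
  ]
}}

```text
t: 36.33
eef_pos: [631.4, 130.5, 90.6]
tcp_rot: [-2.556, -1.57, 0.809]
ft_force: [0.0, -0.1, -3.5]
opening: 0.331
grip_force: 30.0
```

>>> {"api": "jog_arm", "payload": {
  "targets": [
    {"turn": [0, 0, 0], "slide": [0, 0, -2], "claw": 20},
    {"turn": [0, 0, 0], "slide": [0, 0, 0], "claw": 20}
  ]
}}

```text
t: 36.58
eef_pos: [631.4, 130.5, 88.5]
tcp_rot: [-2.304, -1.57, 0.558]
ft_force: [0.2, -0.8, -2.9]
opening: 0.335
grip_force: 30.0
```

>>> {"api": "jog_arm", "payload": {
  "targets": [
    {"turn": [0, 0, 0], "slide": [0, 0, -1.5], "claw": 20},
    {"turn": [0, 0, 0], "slide": [0, 0, 0], "claw": 20}
  ]
}}

```text
t: 36.83
eef_pos: [631.4, 130.5, 87.1]
tcp_rot: [-2.49, -1.57, 0.743]
ft_force: [-0.9, 0.4, -3.0]
opening: 0.329
grip_force: 30.0
```

>>> {"api": "jog_arm", "payload": {
  "targets": [
    {"turn": [0, 0, 0], "slide": [0, 0, -1.5], "claw": 20},
    {"turn": [0, 0, 0], "slide": [0, 0, 0], "claw": 20}
  ]
}}

```text
t: 37.08
eef_pos: [631.4, 130.5, 85.6]
tcp_rot: [-2.522, -1.57, 0.775]
ft_force: [-0.1, 0.8, -3.4]
opening: 0.331
grip_force: 30.0
```

>>> {"api": "jog_arm", "payload": {
  "targets": [
    {"turn": [0, 0, 0], "slide": [0, 0, -1], "claw": 20},
    {"turn": [0, 0, 0], "slide": [0, 0, 0], "claw": 20}
  ]
}}

```text
t: 37.33
eef_pos: [631.4, 130.5, 84.9]
tcp_rot: [-2.523, -1.571, 0.776]
ft_force: [0.2, 0.4, -0.7]
opening: 0.328
grip_force: 30.0
```

>>> {"api": "jog_arm", "payload": {
  "targets": [
    {"turn": [0, 0, 0], "slide": [0, 0, -0.5], "claw": 20},
    {"turn": [0, 0, 0], "slide": [0, 0, 0], "claw": 100},
    {"turn": [0, 0, 0], "slide": [0, 0, 0], "claw": 100},
    {"turn": [0, 0, 0], "slide": [0, 0, 0], "claw": 100},
    {"turn": [0, 0, 0], "slide": [0, 0, 0], "claw": 100}
  ]
}}

```text
t: 37.95
eef_pos: [631.4, 130.4, 84.2]
tcp_rot: [-2.628, -1.57, 0.882]
ft_force: [0.0, -0.3, 0.0]
opening: 0.694
grip_force: 0.0
```

>>> {"api": "jog_arm", "payload": {
  "targets": [
    {"turn": [0, 0, 0], "slide": [0, 0, 0], "claw": 100},
    {"turn": [0, 0, 0], "slide": [0, 0, 15], "claw": 100},
    {"turn": [0, 0, 0], "slide": [-3, -17, 40], "claw": 100},
    {"turn": [0, 0, 0], "slide": [-5, -30, 50], "claw": 100},
    {"turn": [0, 0, 0], "slide": [-5, -30, 50], "claw": 100}
  ]
}}

```text
t: 38.58
eef_pos: [617.9, 52.9, 241.6]
tcp_rot: [-2.871, -1.57, 1.125]
ft_force: [-0.2, 0.5, -0.3]
opening: 0.996
grip_force: 0.0
```

```bash
python3 - <<'E'
from h import *
np.set_printoptions(precision=1,suppress=True)
a=read_camera('scene');A=[r['xy'] for r in look_for('baluster1','scene')]
b=read_camera('side');B=[r['xy'] for r in look_for('baluster1','side')]
print(np.round(A).tolist(),np.round(B).tolist())
for p in A:
    for q in B:
        X=tri([(a,p),(b,q)]);e=np.linalg.norm(proj(a,X)-p)+np.linalg.norm(proj(b,X)-q)
        if e<8: print(X,e)
E
python3 p2.py 568 -358 190 55|head -2
```

```text
[[293.0, 239.0], [254.0, 252.0], [355.0, 228.0], [279.0, 127.0], [242.0, 219.0]] [[357.0, 285.0], [268.0, 166.0], [284.0, 188.0], [234.0, 166.0], [244.0, 295.0], [188.0, 197.0]]
[526.1 255.2 106.5] 3.5395007714853417
[639.8 231.2  88.4] 1.229046449959462
[327.1 263.2  37.7] 7.628650126157542
[ 297.8 -253.4   16.9] 1.6600782110771028
[624.2  98.5  62.2] 4.021112227665192
yaw 55.0
x10 turn [-8.35, 3.48, -1.96] slide [-5.0, -41.1, -5.0] bad0.000 v0.65 j [-0.66  0.58  1.46  0.    1.1  -0.05] margin 1.04
```

Three are standing. Baluster 4 is next.

>>> {"api": "jog_arm", "payload": {
  "targets": [
    {"turn": [-8.35, 3.48, -1.96], "slide": [-5, -41, -5], "claw": 100},
    {"turn": [-8.35, 3.48, -1.96], "slide": [-5, -41, -5], "claw": 100},
    {"turn": [-8.35, 3.48, -1.96], "slide": [-5, -41, -5], "claw": 100},
    {"turn": [-8.35, 3.48, -1.96], "slide": [-5, -41, -5], "claw": 100},
    {"turn": [-8.35, 3.48, -1.96], "slide": [-5, -41, -5], "claw": 100}
  ]
}}

```text
t: 39.4
eef_pos: [593.1, -152.3, 213.1]
tcp_rot: [-3.011, -0.777, 1.083]
ft_force: [-0.8, 0.8, -1.4]
opening: 1.0
grip_force: 0.0
```

>>> {"api": "jog_arm", "payload": {
  "targets": [
    {"turn": [-8.35, 3.48, -1.96], "slide": [-5, -41, -5], "claw": 100},
    {"turn": [-8.35, 3.48, -1.96], "slide": [-5, -41, -5], "claw": 100},
    {"turn": [-8.35, 3.48, -1.96], "slide": [-5, -41, -5], "claw": 100},
    {"turn": [-8.35, 3.48, -1.96], "slide": [-5, -41, -5], "claw": 100},
    {"turn": [-8.35, 3.48, -1.96], "slide": [-5, -41, -5], "claw": 100}
  ]
}}

```text
t: 40.02
eef_pos: [568.5, -356.8, 188.1]
tcp_rot: [-3.14, 0.003, 0.958]
ft_force: [0.3, -0.1, -0.3]
opening: 1.002
grip_force: 0.0
```

>>> {"api": "jog_arm", "payload": {
  "targets": [
    {"turn": [0, 0, 0], "slide": [0, 0, 0], "claw": 100},
    {"turn": [0, 0, 0], "slide": [0, 0, 0], "claw": 100}
  ]
}}

```text
t: 40.28
eef_pos: [568.5, -354.8, 188.2]
tcp_rot: [-3.137, -0.005, 0.959]
ft_force: [-0.2, 0.5, 0.8]
opening: 1.0
grip_force: 0.0
```

```bash
python3 near.py w9 568 -358; python3 feel.py 55; python3 - <<'E'
from h import *
w=read_camera('wrist')
print([(np.round(r['xy']),r['conf'],atz(w,r['xy'],40)) for r in look_for('jar','wrist')])
E
```

```text
40.325 [ 568.444 -355.179  188.588] [-3.138 -0.004  0.959] [-0.659  0.581  1.465  0.005  1.098 -0.049] 0.9981160751034595
rect 564.5059204101562 -362.1670837402344 size 138.70541381835938 47.215843200683594 az 54.5417594909668
look [([254.0, 182.0], 0.8, array([ 568.771, -354.883])), ([42.0, 231.0], 0.79, array([ 339.931, -264.452]))]
40.375 [ 568.39  -355.483  188.851] [-3.139 -0.004  0.959] [-0.659  0.581  1.465  0.004  1.098 -0.049] 1.0044560979355774
F [0.031 0.004 0.042] M [-0.095  0.116 -0.005] sd [0.019 0.027 0.024]
along-axis moment [0.146 0.15  0.166 0.141 0.117 0.135 0.147 0.151] mean 0.1439200220451583 (+.09 => heavy at +az 55)
[(array([385., 138.]), 0.78, array([ 702.73674868, -392.55940443,   40.        ])), (array([252., 182.]), 0.46, array([ 569.26960944, -353.5415474 ,   40.        ]))]
```

>>> {"api": "jog_arm", "payload": {
  "targets": [
    {"turn": [0, 0, 0], "slide": [-1.5, -1.5, -60], "claw": 100},
    {"turn": [0, 0, 0], "slide": [0, 0, -60], "claw": 100},
    {"turn": [0, 0, 0], "slide": [0, 0, -40], "claw": 80},
    {"turn": [0, 0, 0], "slide": [0, 0, -20], "claw": 60},
    {"turn": [0, 0, 0], "slide": [0, 0, 0], "claw": 20}
  ]
}}

```text
t: 41.5
eef_pos: [566.8, -357.9, 8.6]
tcp_rot: [-3.139, -0.002, 0.958]
ft_force: [-0.8, 0.0, 0.6]
opening: 0.746
grip_force: 0.0
```

>>> {"api": "jog_arm", "payload": {
  "targets": [
    {"turn": [0, 0, 0], "slide": [0, 0, 0], "claw": 20},
    {"turn": [0, 0, 0], "slide": [0, 0, 0], "claw": 20},
    {"turn": [0, 0, 0], "slide": [0, 0, 0], "claw": 20},
    {"turn": [0, 0, 0], "slide": [0, 0, 0], "claw": 20},
    {"turn": [0, 0, 0], "slide": [0, 0, 0], "claw": 20}
  ]
}}

```text
t: 42.12
eef_pos: [567.1, -358.1, 9.8]
tcp_rot: [-3.141, -0.002, 0.958]
ft_force: [-1.6, 0.8, 6.2]
opening: 0.333
grip_force: 30.0
```

>>> {"api": "jog_arm", "payload": {
  "targets": [
    {"turn": [0, 0, 0], "slide": [0, 0, 10], "claw": 20},
    {"turn": [0, 0, 0], "slide": [0, 0, 50], "claw": 20},
    {"turn": [0, 0, 0], "slide": [0, 0, 60], "claw": 20},
    {"turn": [0, 0, 0], "slide": [0, 0, 0], "claw": 20},
    {"turn": [0, 0, 0], "slide": [0, 0, 0], "claw": 20}
  ]
}}

```text
t: 42.75
eef_pos: [566.4, -357.7, 128.6]
tcp_rot: [-3.139, -0.002, 0.958]
ft_force: [0.4, -0.7, -3.5]
opening: 0.331
grip_force: 30.0
```

```bash
python3 feel.py 55;  for s in 1 -1; do python3 p1.py $s -60 -60 80 14 92;done
```

```text
42.75 [ 566.416 -357.666  128.562] [-3.139 -0.002  0.958] [-0.662  0.642  1.525  0.002  0.977 -0.05 ] 0.3310054458946047
F [ 0.077  0.098 -3.631] M [-0.169  0.165 -0.011] sd [0.027 0.046 0.04 ]
along-axis moment [0.252 0.208 0.269 0.234 0.267 0.182 0.197 0.258] mean 0.23342151268364042 (+.09 => heavy at +az 55)
target [512.78370615 148.91207601   0.        ]
x17 turn [2.62, 6.31, -6.66] slide [-3.2, 29.8, 6.6] bad0.000 v0.66 j [-0.39  0.71  2.1   1.37  1.64  1.9 ] margin 0.69
x3 turn [0.0, 0.0, 0.0] slide [0.0, 0.0, -49.3] bad0.000 v0.58 j [-0.39  1.02  2.08  1.36  1.58  1.62] margin 0.71
-- via horizontal
x10 turn [8.35, -3.48, 1.96] slide [-2.7, 25.3, 8.6] bad0.000 v0.68 j [-0.75  0.84  1.76  1.06  1.86 -1.1 ] margin 1.03
x19 turn [1.65, 9.33, 0.0] slide [-1.4, 13.3, 1.4] bad0.000 v0.63 j [-0.39  0.71  2.1   1.37  1.64  1.9 ] margin 0.69
x3 turn [0.0, 0.0, 0.0] slide [0.0, 0.0, -49.3] bad0.000 v0.58 j [-0.39  1.02  2.08  1.36  1.58  1.62] margin 0.71
target [512.78370615 148.91207601   0.        ]
x11 turn [7.59, -3.17, 1.78] slide [-4.9, 46.1, 10.1] bad0.000 v0.64 j [-0.39  0.71  2.1   1.37  1.64 -1.24] margin 0.69
x3 turn [0.0, 0.0, 0.0] slide [0.0, 0.0, -49.3] bad0.000 v0.58 j [-0.39  1.02  2.08  1.36  1.58 -1.52] margin 0.71
-- via horizontal
x10 turn [8.35, -3.48, 1.96] slide [-2.7, 25.3, 8.6] bad0.000 v0.68 j [-0.75  0.84  1.76  1.06  1.86 -1.1 ] margin 1.03
x6 turn [0.0, 0.0, 0.0] slide [-4.5, 42.2, 4.3] bad0.000 v0.42 j [-0.39  0.71  2.1   1.37  1.64 -1.24] margin 0.69
x3 turn [0.0, 0.0, 0.0] slide [0.0, 0.0, -49.3] bad0.000 v0.58 j [-0.39  1.02  2.08  1.36  1.58 -1.52] margin 0.71
```

Net +0.09, so the heavy end is at +u. Baluster 4 goes to slot (-60,-60).

>>> {"api": "jog_arm", "payload": {
  "targets": [
    {"turn": [2.62, 6.31, -6.66], "slide": [-3.2, 29.8, 6.6], "claw": 20},
    {"turn": [2.62, 6.31, -6.66], "slide": [-3.2, 29.8, 6.6], "claw": 20},
    {"turn": [2.62, 6.31, -6.66], "slide": [-3.2, 29.8, 6.6], "claw": 20},
    {"turn": [2.62, 6.31, -6.66], "slide": [-3.2, 29.8, 6.6], "claw": 20},
    {"turn": [2.62, 6.31, -6.66], "slide": [-3.2, 29.8, 6.6], "claw": 20}
  ]
}}

```text
t: 43.78
eef_pos: [551.2, -208.1, 162.4]
tcp_rot: [-2.614, 0.28, 0.431]
ft_force: [-0.1, -0.4, -3.8]
opening: 0.334
grip_force: 30.0
```

>>> {"api": "jog_arm", "payload": {
  "targets": [
    {"turn": [2.62, 6.31, -6.66], "slide": [-3.2, 29.8, 6.6], "claw": 20},
    {"turn": [2.62, 6.31, -6.66], "slide": [-3.2, 29.8, 6.6], "claw": 20},
    {"turn": [2.62, 6.31, -6.66], "slide": [-3.2, 29.8, 6.6], "claw": 20},
    {"turn": [2.62, 6.31, -6.66], "slide": [-3.2, 29.8, 6.6], "claw": 20},
    {"turn": [2.62, 6.31, -6.66], "slide": [-3.2, 29.8, 6.6], "claw": 20}
  ]
}}

```text
t: 44.4
eef_pos: [535.3, -59.3, 195.0]
tcp_rot: [-2.22, 0.763, 0.035]
ft_force: [-0.3, 1.4, -3.9]
opening: 0.33
grip_force: 30.0
```

>>> {"api": "jog_arm", "payload": {
  "targets": [
    {"turn": [2.62, 6.31, -6.66], "slide": [-3.2, 29.8, 6.6], "claw": 20},
    {"turn": [2.62, 6.31, -6.66], "slide": [-3.2, 29.8, 6.6], "claw": 20},
    {"turn": [2.62, 6.31, -6.66], "slide": [-3.2, 29.8, 6.6], "claw": 20},
    {"turn": [2.62, 6.31, -6.66], "slide": [-3.2, 29.8, 6.6], "claw": 20},
    {"turn": [2.62, 6.31, -6.66], "slide": [-3.2, 29.8, 6.6], "claw": 20}
  ]
}}

```text
t: 45.02
eef_pos: [519.2, 89.5, 227.9]
tcp_rot: [-1.912, 1.335, -0.286]
ft_force: [-0.2, 0.5, -2.5]
opening: 0.331
grip_force: 30.0
```

>>> {"api": "jog_arm", "payload": {
  "targets": [
    {"turn": [2.62, 6.31, -6.66], "slide": [-3.2, 29.8, 6.6], "claw": 20},
    {"turn": [2.62, 6.31, -6.66], "slide": [-3.2, 29.8, 6.6], "claw": 20},
    {"turn": [0, 0, 0], "slide": [0, 0, 0], "claw": 20}
  ]
}}

```text
t: 45.4
eef_pos: [511.2, 150.0, 241.4]
tcp_rot: [2.153, 1.569, -2.732]
ft_force: [0.7, -0.8, -3.6]
opening: 0.329
grip_force: 30.0
```

```bash
python3 hold.py; python3 p1.py 1 -60 -60 80 14 92|head -3
```

```text
45.4 [511.222 150.027 241.372] [ 2.153  1.569 -2.732] [-0.386  0.704  2.102  1.369  1.639  1.901] 0.32852671026879876
x [-0.002 -0.001 -1.   ] z [ 0.172  0.985 -0.001] M [-1.151  0.357 -0.025] F [ 0.746 -0.829 -3.565]
target [512.78370615 148.91207601   0.        ]
x1 turn [0.05, -0.1, -0.07] slide [1.6, -1.1, -1.4] bad0.000 v0.02 j [-0.39  0.71  2.1   1.37  1.64  1.9 ] margin 0.69
x3 turn [0.0, 0.0, 0.0] slide [0.0, 0.0, -49.3] bad0.000 v0.58 j [-0.39  1.02  2.08  1.36  1.58  1.62] margin 0.71
```

>>> {"api": "jog_arm", "payload": {
  "targets": [
    {"turn": [0, 0, 0], "slide": [1, -1, -50], "claw": 20},
    {"turn": [0, 0, 0], "slide": [0, 0, -50], "claw": 20},
    {"turn": [0, 0, 0], "slide": [0, 0, -46], "claw": 20},
    {"turn": [0, 0, 0], "slide": [0, 0, -2], "claw": 20},
    {"turn": [0, 0, 0], "slide": [0, 0, 0], "claw": 20}
  ]
}}

```text
t: 46.02
eef_pos: [514.0, 147.2, 94.4]
tcp_rot: [-1.723, 1.568, -0.327]
ft_force: [0.2, -0.8, -3.4]
opening: 0.333
grip_force: 30.0
```

>>> {"api": "jog_arm", "payload": {
  "targets": [
    {"turn": [0, 0, 0], "slide": [0, 0, 0], "claw": 20},
    {"turn": [0, 0, 0], "slide": [0, 0, -1.5], "claw": 20},
    {"turn": [0, 0, 0], "slide": [0, 0, 0], "claw": 20}
  ]
}}

```text
t: 46.4
eef_pos: [513.6, 147.5, 92.5]
tcp_rot: [-1.896, 1.568, -0.5]
ft_force: [-0.0, 0.4, -2.9]
opening: 0.332
grip_force: 30.0
```

>>> {"api": "jog_arm", "payload": {
  "targets": [
    {"turn": [0, 0, 0], "slide": [0, 0, -1.5], "claw": 20},
    {"turn": [0, 0, 0], "slide": [0, 0, 0], "claw": 20}
  ]
}}

```text
t: 46.65
eef_pos: [513.5, 147.6, 90.4]
tcp_rot: [-2.03, 1.57, -0.633]
ft_force: [-0.2, 0.6, -2.9]
opening: 0.332
grip_force: 30.0
```

>>> {"api": "jog_arm", "payload": {
  "targets": [
    {"turn": [0, 0, 0], "slide": [0, 0, -2], "claw": 20},
    {"turn": [0, 0, 0], "slide": [0, 0, 0], "claw": 20}
  ]
}}

```text
t: 46.9
eef_pos: [513.5, 147.6, 88.2]
tcp_rot: [-2.118, 1.57, -0.721]
ft_force: [-0.0, 0.0, -3.1]
opening: 0.334
grip_force: 30.0
```

>>> {"api": "jog_arm", "payload": {
  "targets": [
    {"turn": [0, 0, 0], "slide": [0, 0, -1.5], "claw": 20},
    {"turn": [0, 0, 0], "slide": [0, 0, 0], "claw": 20}
  ]
}}

```text
t: 47.15
eef_pos: [513.5, 147.6, 86.8]
tcp_rot: [-2.06, 1.57, -0.663]
ft_force: [-0.5, -0.3, -2.4]
opening: 0.327
grip_force: 30.0
```

>>> {"api": "jog_arm", "payload": {
  "targets": [
    {"turn": [0, 0, 0], "slide": [0, 0, -1.2], "claw": 20},
    {"turn": [0, 0, 0], "slide": [0, 0, 0], "claw": 20}
  ]
}}

```text
t: 47.4
eef_pos: [513.5, 147.6, 85.7]
tcp_rot: [-2.036, 1.57, -0.639]
ft_force: [-0.2, -0.2, -3.0]
opening: 0.331
grip_force: 30.0
```

>>> {"api": "jog_arm", "payload": {
  "targets": [
    {"turn": [0, 0, 0], "slide": [0, 0, -0.8], "claw": 20},
    {"turn": [0, 0, 0], "slide": [0, 0, 0], "claw": 20}
  ]
}}

```text
t: 47.65
eef_pos: [513.5, 147.5, 84.9]
tcp_rot: [-2.066, 1.57, -0.67]
ft_force: [0.5, -0.2, -3.8]
opening: 0.329
grip_force: 30.0
```

>>> {"api": "jog_arm", "payload": {
  "targets": [
    {"turn": [0, 0, 0], "slide": [0, 0, -1], "claw": 20},
    {"turn": [0, 0, 0], "slide": [0, 0, 0], "claw": 20}
  ]
}}

```text
t: 47.9
eef_pos: [513.5, 147.6, 84.3]
tcp_rot: [-1.2, 1.569, 0.197]
ft_force: [0.6, 0.1, 1.4]
opening: 0.329
grip_force: 30.0
```

>>> {"api": "jog_arm", "payload": {
  "targets": [
    {"turn": [0, 0, 0], "slide": [0, 0, -0.8], "claw": 20},
    {"turn": [0, 0, 0], "slide": [0, 0, 0], "claw": 20}
  ]
}}

```text
t: 48.15
eef_pos: [513.4, 147.6, 84.3]
tcp_rot: [-0.621, 1.568, 0.775]
ft_force: [-0.1, 0.5, 8.0]
opening: 0.328
grip_force: 30.0
```

>>> {"api": "jog_arm", "payload": {
  "targets": [
    {"turn": [0, 0, 0], "slide": [0, 0, 0], "claw": 100},
    {"turn": [0, 0, 0], "slide": [0, 0, 0], "claw": 100},
    {"turn": [0, 0, 0], "slide": [0, 0, 0], "claw": 100},
    {"turn": [0, 0, 0], "slide": [0, 0, 0], "claw": 100},
    {"turn": [0, 0, 0], "slide": [0, 0, 0], "claw": 100}
  ]
}}

```text
t: 48.78
eef_pos: [513.5, 147.5, 83.1]
tcp_rot: [-2.032, 1.57, -0.635]
ft_force: [0.3, -1.1, -0.5]
opening: 0.799
grip_force: 0.0
```

>>> {"api": "jog_arm", "payload": {
  "targets": [
    {"turn": [0, 0, 0], "slide": [0, 0, 10], "claw": 100},
    {"turn": [0, 0, 0], "slide": [-3, -17, 40], "claw": 100},
    {"turn": [0, 0, 0], "slide": [-5, -30, 50], "claw": 100},
    {"turn": [0, 0, 0], "slide": [-5, -30, 50], "claw": 100},
    {"turn": [0, 0, 0], "slide": [0, 0, 50], "claw": 50}
  ]
}}

```text
t: 49.4
eef_pos: [500.4, 69.0, 285.3]
tcp_rot: [-2.115, 1.569, -0.721]
ft_force: [0.6, 0.5, 0.8]
opening: 0.941
grip_force: 0.0
```

```bash
python3 - <<'E'
from h import *
np.set_printoptions(precision=1,suppress=True)
a=read_camera('scene');b=read_camera('side')
cv2.imwrite('pics/stand4.png',np.hstack([cv2.resize(a['frame'][130:340,180:390],(400,400)),cv2.resize(b['frame'][90:260,180:350],(400,400))]))
E
python3 - <<'E'
from go import *
for y in (80,20,163):
    print(y);rows([((612,390.6,290),down(y)),((612,390.6,190),down(y))])
E
```

```text
80
x18 turn [-1.25, -6.94, 7.07] slide [6.2, 17.8, 0.1] bad0.000 v0.41 j [ 0.48  0.59  1.17 -0.    1.38  0.65] margin 1.12
x2 turn [0.0, 0.0, 0.0] slide [0.0, 0.0, -50.0] bad0.000 v0.40 j [ 0.48  0.66  1.31 -0.    1.17  0.65] margin 1.11
20
x14 turn [-4.82, -5.7, 6.47] slide [8.0, 22.9, 0.2] bad0.000 v0.48 j [0.48 0.59 1.17 0.   1.38 1.7 ] margin 0.99
x2 turn [0.0, 0.0, 0.0] slide [0.0, 0.0, -50.0] bad0.000 v0.40 j [ 0.48  0.66  1.31 -0.    1.17  1.7 ] margin 0.99
163
x17 turn [-3.03, 4.99, -4.4] slide [6.6, 18.8, 0.2] bad0.810 v0.94 j [0.47 0.38 1.9  2.78 0.06 2.69] margin 0.00
x2 turn [0.0, 0.0, 0.0] slide [0.0, 0.0, -50.0] bad0.747 v0.37 j [0.47 0.51 1.91 2.78 0.06 2.69] margin 0.00
```

View pics/stand4.png

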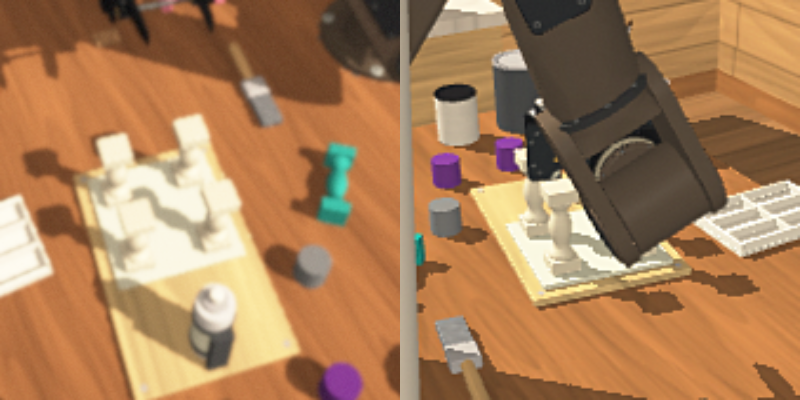

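All four balusters stand upright on the tile at (117,165), (192,150), (137,235) and (222,215) in the left panel, and the can's white nozzle shows at (214,292). I'll go above the can with the fingers shut.

>>> {"api": "jog_arm", "payload": {
  "targets": [
    {"turn": [-4.82, -5.7, 6.47], "slide": [8, 22.9, 0], "claw": 0},
    {"turn": [-4.82, -5.7, 6.47], "slide": [8, 22.9, 0], "claw": 0},
    {"turn": [-4.82, -5.7, 6.47], "slide": [8, 22.9, 0], "claw": 0},
    {"turn": [-4.82, -5.7, 6.47], "slide": [8, 22.9, 0], "claw": 0},
    {"turn": [-4.82, -5.7, 6.47], "slide": [8, 22.9, 0], "claw": 0}
  ]
}}

```text
t: 50.12
eef_pos: [540.6, 185.9, 282.7]
tcp_rot: [-2.393, 0.924, -0.407]
ft_force: [0.1, 0.4, -0.3]
opening: 0.343
grip_force: 0.0
```

>>> {"api": "jog_arm", "payload": {
  "targets": [
    {"turn": [-4.82, -5.7, 6.47], "slide": [8, 22.9, 0], "claw": 0},
    {"turn": [-4.82, -5.7, 6.47], "slide": [8, 22.9, 0], "claw": 0},
    {"turn": [-4.82, -5.7, 6.47], "slide": [8, 22.9, 0], "claw": 0},
    {"turn": [-4.82, -5.7, 6.47], "slide": [8, 22.9, 0], "claw": 0},
    {"turn": [-4.82, -5.7, 6.47], "slide": [8, 22.9, 0], "claw": 0}
  ]
}}

```text
t: 50.75
eef_pos: [580.5, 300.3, 282.7]
tcp_rot: [-2.754, 0.345, -0.046]
ft_force: [0.6, -0.3, -0.7]
opening: 0.007
grip_force: 0.0
```

>>> {"api": "jog_arm", "payload": {
  "targets": [
    {"turn": [-4.82, -5.7, 6.47], "slide": [8, 22.9, 0], "claw": 0},
    {"turn": [-4.82, -5.7, 6.47], "slide": [8, 22.9, 0], "claw": 0},
    {"turn": [-4.82, -5.7, 6.47], "slide": [8, 22.9, 0], "claw": 0},
    {"turn": [-4.82, -5.7, 6.47], "slide": [8, 22.9, 0], "claw": 0},
    {"turn": [0, 0, 0], "slide": [0, 0, 0], "claw": 0}
  ]
}}

```text
t: 51.38
eef_pos: [610.8, 393.9, 282.4]
tcp_rot: [3.14, 0.003, 0.349]
ft_force: [0.3, -0.4, -0.3]
opening: 0.002
grip_force: 0.0
```

```bash
python3 - <<'E'
from log import *
w=shot('wrist','noz'); s=log()
print(proj(w,(612,390.6,172)),[(np.round(r['xy']),r['conf'],atz(w,r['xy'],172)) for r in look_for('nozzle_top','wrist')+look_for('overcap','wrist')])
a=read_camera('scene'); print(proj(a,(612,390.6,172)))
print([(np.round(r['xy']),r['conf'],atz(a,r['xy'],172)) for r in look_for('nozzle_top','scene')])
cv2.imwrite('pics/noz2.png',np.hstack([cv2.resize(w['frame'],(400,300)),cv2.resize(w['frame'][180:300,180:340],(400,300))]))
E
python3 - <<'E'
from go import *
rows([((612,390.6,185),down(20))])
E
```

```text
51.425 [611.29  392.423 282.315] [3.141 0.004 0.345] [ 0.48   0.6    1.179 -0.     1.367  1.706] 0.005090299490165847
[256.467 194.109] [(array([258., 192.]), 0.55, array([614.669, 389.608, 172.   ])), (array([155., 131.]), 0.67, array([635.138, 492.714, 172.   ])), (array([134., 218.]), 0.56, array([551.388, 489.239, 172.   ]))]
[293.564 283.46 ]
[(array([296., 283.]), 0.54, array([604.862, 391.982, 172.   ]))]
x2 turn [0.05, -0.08, 0.23] slide [-0.4, 0.3, -48.9] bad0.000 v0.41 j [ 0.48  0.67  1.31 -0.    1.17  1.7 ] margin 0.99
```

View pics/noz2.png

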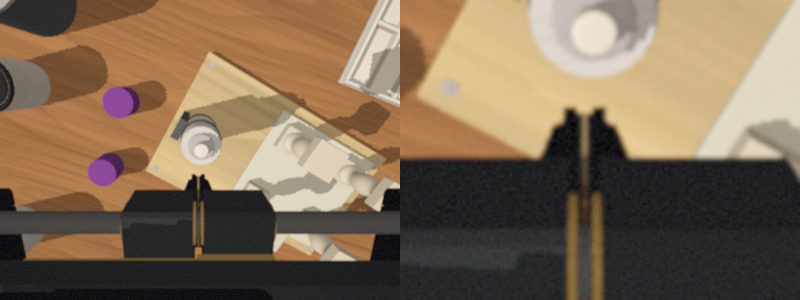

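The nozzle top is at pixel (258,193), which gives about (613,390). I'll lower onto it.

>>> {"api": "jog_arm", "payload": {
  "targets": [
    {"turn": [0, 0, 0], "slide": [1, -1, -45], "claw": 0},
    {"turn": [0, 0, 0], "slide": [0, 0, -45], "claw": 0},
    {"turn": [0, 0, 0], "slide": [0, 0, -12], "claw": 0},
    {"turn": [0, 0, 0], "slide": [0, 0, 0], "claw": 0},
    {"turn": [0, 0, 0], "slide": [0, 0, 0], "claw": 0}
  ]
}}

```text
t: 52.25
eef_pos: [614.4, 390.3, 183.2]
tcp_rot: [3.141, -0.001, 0.343]
ft_force: [-0.2, -0.5, -0.1]
opening: 0.003
grip_force: 0.0
```

>>> {"api": "jog_arm", "payload": {
  "targets": [
    {"turn": [0, 0, 0], "slide": [0, 0, -5], "claw": 0},
    {"turn": [0, 0, 0], "slide": [0, 0, -3], "claw": 0},
    {"turn": [0, 0, 0], "slide": [0, 0, 0], "claw": 0}
  ]
}}

```text
t: 52.62
eef_pos: [613.4, 390.1, 173.0]
tcp_rot: [3.14, 0.002, 0.343]
ft_force: [-0.3, 0.4, -0.5]
opening: 0.006
grip_force: 0.0
```

>>> {"api": "jog_arm", "payload": {
  "targets": [
    {"turn": [0, 0, 0], "slide": [0, 0, -2], "claw": 0},
    {"turn": [0, 0, 0], "slide": [0, 0, 0], "claw": 0}
  ]
}}

```text
t: 52.88
eef_pos: [613.6, 390.3, 171.3]
tcp_rot: [3.141, 0.002, 0.343]
ft_force: [-0.4, -0.9, 2.0]
opening: 0.004
grip_force: 1.2
```

Contact. Now I'll press.

>>> {"api": "jog_arm", "payload": {
  "targets": [
    {"turn": [0, 0, 0], "slide": [0, 0, -2.5], "claw": 0},
    {"turn": [0, 0, 0], "slide": [0, 0, -2], "claw": 0},
    {"turn": [0, 0, 0], "slide": [0, 0, 0], "claw": 0}
  ]
}}

```text
t: 53.25
eef_pos: [613.7, 390.3, 167.3]
tcp_rot: [3.141, 0.001, 0.343]
ft_force: [-1.5, -0.9, 7.2]
opening: 0.007
grip_force: 3.6
```

>>> {"api": "jog_arm", "payload": {
  "targets": [
    {"turn": [0, 0, 0], "slide": [0, 0, -1], "claw": 0},
    {"turn": [0, 0, 0], "slide": [0, 0, 0], "claw": 0},
    {"turn": [0, 0, 0], "slide": [0, 0, 0], "claw": 0}
  ]
}}

```text
t: 53.62
eef_pos: [613.7, 390.3, 167.2]
tcp_rot: [3.141, 0.0, 0.343]
ft_force: [-3.8, -1.3, 11.6]
opening: 0.006
grip_force: 6.3
```

>>> {"api": "jog_arm", "payload": {
  "targets": [
    {"turn": [0, 0, 0], "slide": [0, 0, 15], "claw": 0},
    {"turn": [0, 0, 0], "slide": [0, 0, 50], "claw": 100},
    {"turn": [0, 0, 0], "slide": [-50, -7, 0], "claw": 100},
    {"turn": [0, 0, 0], "slide": [-50, -7, 0], "claw": 100},
    {"turn": [0, 0, 0], "slide": [-50, -7, 0], "claw": 100}
  ]
}}

```text
t: 54.25
eef_pos: [461.9, 368.7, 230.7]
tcp_rot: [3.141, 0.002, 0.343]
ft_force: [0.2, -0.5, -0.5]
opening: 0.369
grip_force: 0.0
```

>>> {"api": "jog_arm", "payload": {
  "targets": [
    {"turn": [0, 0, 0], "slide": [-45, -7, 0], "claw": 100},
    {"turn": [0, 0, 0], "slide": [0, 0, 0], "claw": 100},
    {"turn": [0, 0, 0], "slide": [0, 0, 0], "claw": 100},
    {"turn": [0, 0, 0], "slide": [0, 0, 0], "claw": 100}
  ]
}}

```text
t: 54.75
eef_pos: [419.5, 362.3, 230.4]
tcp_rot: [3.141, 0.002, 0.343]
ft_force: [-0.8, -0.2, 0.4]
opening: 0.787
grip_force: 0.0
```

```bash
python3 - <<'E'
from log import *
w=shot('wrist','cap'); s=log()
print(proj(w,(419,362.6,46)),[(np.round(r['xy']),r['conf'],atz(w,r['xy'],46)) for r in look_for('overcap','wrist')])
im=cv2.cvtColor(w['frame'],cv2.COLOR_BGR2HSV)
p=proj(w,(419,362.6,46)).astype(int);print(im[p[1],p[0]])
# side/scene check of balusters
np.set_printoptions(precision=0,suppress=True)
a=read_camera('scene')
for q in look_for('baluster1','scene'): print(np.round(q['xy']),round(q['conf'],2),atz(a,q['xy'],85)[:2])
m=((im[...,1]<60)&(im[...,2]>60)&(im[...,2]<190)).astype(np.uint8)
n,L,st,ce=cv2.connectedComponentsWithStats(m)
for i in range(1,n):
    if st[i,4]>400: print(st[i],ce[i],atz(w,ce[i],46))
E
```

```text
54.8 [419.394 362.168 230.301] [3.14  0.002 0.343] [ 0.593  0.375  1.713 -0.001  1.056  1.822] 0.8325535781006486
[252.344 177.876] [(array([131.,  70.]), 0.77, array([484.701, 520.384,  46.   ])), (array([250., 175.]), 0.75, array([421.432, 365.684,  46.   ]))]
[ 14  18 154]
[277. 128.] 0.91 [ 346. -187.]
[356. 233.] 0.91 [348. 304.]
[253. 252.] 0.88 [640. 230.]
[280. 202.] 0.69 [494. 112.]
[241. 218.] 0.69 [625. 114.]
[280. 232.] 0.65 [544. 208.]
[266   0  50  23 801] [290.   9.] [593. 384.  46.]
[ 412    0   97   44 1460] [460.  18.] [643. 221.  46.]
[ 383   65  129  132 6096] [464. 123.] [553. 166.  46.]
[   0  145   39   74 2102] [ 16. 182.] [324. 615.  46.]
[ 232  151   43   47 1588] [253. 174.] [423. 363.  46.]
[ 109  266  290   38 7407] [254. 285.] [291. 315.  46.]
```

The overcap is where I left it: pixel (252,175), about (420,363). I'll grip it.

>>> {"api": "jog_arm", "payload": {
  "targets": [
    {"turn": [0, 0, 0], "slide": [0.5, 0.5, -60], "claw": 100},
    {"turn": [0, 0, 0], "slide": [0, 0, -60], "claw": 100},
    {"turn": [0, 0, 0], "slide": [0, 0, -60], "claw": 100},
    {"turn": [0, 0, 0], "slide": [0, 0, -40], "claw": 100},
    {"turn": [0, 0, 0], "slide": [0, 0, -1], "claw": 100}
  ]
}}

```text
t: 55.58
eef_pos: [418.1, 361.8, 7.2]
tcp_rot: [3.139, 0.007, 0.343]
ft_force: [0.5, 0.6, 0.2]
opening: 0.999
grip_force: 0.0
```

>>> {"api": "jog_arm", "payload": {
  "targets": [
    {"turn": [0, 0, 0], "slide": [0, 0, 0], "claw": 40},
    {"turn": [0, 0, 0], "slide": [0, 0, 0], "claw": 40},
    {"turn": [0, 0, 0], "slide": [0, 0, 0], "claw": 40},
    {"turn": [0, 0, 0], "slide": [0, 0, 0], "claw": 40},
    {"turn": [0, 0, 0], "slide": [0, 0, 0], "claw": 40}
  ]
}}

```text
t: 56.2
eef_pos: [419.1, 362.7, 9.9]
tcp_rot: [3.141, 0.002, 0.343]
ft_force: [0.4, 0.4, 1.2]
opening: 0.536
grip_force: 0.5
```

>>> {"api": "jog_arm", "payload": {
  "targets": [
    {"turn": [0, 0, 0], "slide": [0, 0, 0], "claw": 40},
    {"turn": [0, 0, 0], "slide": [0, 0, 0], "claw": 40},
    {"turn": [0, 0, 0], "slide": [0, 0, 0], "claw": 40}
  ]
}}

```text
t: 56.58
eef_pos: [419.1, 362.7, 9.9]
tcp_rot: [3.141, 0.002, 0.343]
ft_force: [-0.0, -0.4, 6.8]
opening: 0.522
grip_force: 30.0
```

```bash
python3 -c "
from log import *
log()
from kin import *
K=fit().x;print(fk(state()['joints'],K)[0])"
```

```text
56.575 [419.111 362.68    9.871] [3.141 0.002 0.343] [ 0.594  0.68   1.901 -0.001  0.562  1.823] 0.5223711283429658
[418.976 362.478   9.508]
```

>>> {"api": "jog_arm", "payload": {
  "targets": [
    {"turn": [0, 0, 0], "slide": [0, 0, 40], "claw": 40},
    {"turn": [0, 0, 0], "slide": [0, 0, 60], "claw": 40},
    {"turn": [0, 0, 0], "slide": [0, 0, 60], "claw": 40},
    {"turn": [0, 0, 0], "slide": [0, 0, 60], "claw": 40},
    {"turn": [0, 0, 0], "slide": [45, 6.7, 0], "claw": 40}
  ]
}}

```text
t: 57.2
eef_pos: [464.2, 370.4, 235.3]
tcp_rot: [-3.141, -0.006, 0.345]
ft_force: [0.2, 0.1, -0.6]
opening: 0.522
grip_force: 30.0
```

>>> {"api": "jog_arm", "payload": {
  "targets": [
    {"turn": [0, 0, 0], "slide": [50, 7, 0], "claw": 40},
    {"turn": [0, 0, 0], "slide": [50, 7, 0], "claw": 40},
    {"turn": [0, 0, 0], "slide": [48.6, 7, 0], "claw": 40},
    {"turn": [0, 0, 0], "slide": [0, 0, 0], "claw": 40},
    {"turn": [0, 0, 0], "slide": [0, 0, 0], "claw": 40}
  ]
}}

```text
t: 57.82
eef_pos: [612.0, 390.2, 228.9]
tcp_rot: [3.14, 0.004, 0.343]
ft_force: [-0.0, 0.5, 0.3]
opening: 0.522
grip_force: 30.0
```

>>> {"api": "jog_arm", "payload": {
  "targets": [
    {"turn": [0, 0, 0], "slide": [0, 0, 0], "claw": 40},
    {"turn": [0, 0, 0], "slide": [0, 0, 0], "claw": 40}
  ]
}}

```text
t: 58.08
eef_pos: [611.9, 390.6, 230.3]
tcp_rot: [3.141, 0.002, 0.344]
ft_force: [-0.4, 0.5, -0.7]
opening: 0.521
grip_force: 30.0
```

>>> {"api": "jog_arm", "payload": {
  "targets": [
    {"turn": [0, 0, 0], "slide": [0.7, 0, -30], "claw": 40},
    {"turn": [0, 0, 0], "slide": [0, 0, -25], "claw": 40},
    {"turn": [0, 0, 0], "slide": [0, 0, -8], "claw": 40},
    {"turn": [0, 0, 0], "slide": [0, 0, 0], "claw": 40},
    {"turn": [0, 0, 0], "slide": [0, 0, 0], "claw": 40}
  ]
}}

```text
t: 58.7
eef_pos: [613.7, 390.6, 168.0]
tcp_rot: [3.141, 0.0, 0.343]
ft_force: [-0.2, -0.1, 0.0]
opening: 0.524
grip_force: 30.0
```

>>> {"api": "jog_arm", "payload": {
  "targets": [
    {"turn": [0, 0, 0], "slide": [0, 0, -4], "claw": 40},
    {"turn": [0, 0, 0], "slide": [0, 0, -4], "claw": 40},
    {"turn": [0, 0, 0], "slide": [0, 0, 0], "claw": 40}
  ]
}}

```text
t: 59.08
eef_pos: [613.2, 390.3, 158.2]
tcp_rot: [3.14, 0.003, 0.343]
ft_force: [-0.6, -0.5, -0.9]
opening: 0.52
grip_force: 30.0
```

>>> {"api": "jog_arm", "payload": {
  "targets": [
    {"turn": [0, 0, 0], "slide": [0, 0, -1.5], "claw": 40},
    {"turn": [0, 0, 0], "slide": [0, 0, 0], "claw": 40}
  ]
}}

```text
t: 59.32
eef_pos: [613.4, 390.4, 157.1]
tcp_rot: [3.141, 0.002, 0.343]
ft_force: [0.1, 0.7, 0.7]
opening: 0.521
grip_force: 30.0
```

Now rim height is about 147 with next to no force. I'll release and rise.

>>> {"api": "jog_arm", "payload": {
  "targets": [
    {"turn": [0, 0, 0], "slide": [0, 0, -0.7], "claw": 40},
    {"turn": [0, 0, 0], "slide": [0, 0, 0], "claw": 100},
    {"turn": [0, 0, 0], "slide": [0, 0, 0], "claw": 100},
    {"turn": [0, 0, 0], "slide": [0, 0, 0], "claw": 100},
    {"turn": [0, 0, 0], "slide": [0, 0, 0], "claw": 100}
  ]
}}

```text
t: 59.95
eef_pos: [613.3, 390.3, 156.3]
tcp_rot: [3.14, 0.002, 0.343]
ft_force: [0.2, -0.3, -0.2]
opening: 0.887
grip_force: 0.0
```

>>> {"api": "jog_arm", "payload": {
  "targets": [
    {"turn": [0, 0, 0], "slide": [0, 0, 0], "claw": 100},
    {"turn": [0, 0, 0], "slide": [0, 0, 30], "claw": 100},
    {"turn": [0, 0, 0], "slide": [0, 0, 50], "claw": 100},
    {"turn": [0, 0, 0], "slide": [-40, 0, 50], "claw": 100},
    {"turn": [0, 0, 0], "slide": [-50, 0, 20], "claw": 100}
  ]
}}

```text
t: 60.58
eef_pos: [524.2, 390.4, 307.8]
tcp_rot: [3.141, -0.002, 0.342]
ft_force: [0.5, 1.2, -0.2]
opening: 1.001
grip_force: 0.0
```

>>> {"api": "jog_arm", "payload": {
  "targets": [
    {"turn": [0, 0, 0], "slide": [-50, 0, 0], "claw": 100},
    {"turn": [0, 0, 0], "slide": [-50, 0, 0], "claw": 100},
    {"turn": [0, 0, 0], "slide": [0, 0, 0], "claw": 100}
  ]
}}

```text
t: 60.95
eef_pos: [421.6, 390.5, 306.3]
tcp_rot: [3.141, 0.001, 0.346]
ft_force: [0.2, 0.3, -0.2]
opening: 1.002
grip_force: 0.0
```

```bash
python3 - <<'E'
from h import *
np.set_printoptions(precision=1,suppress=True)
a=read_camera('scene');b=read_camera('side')
print('cap expected px',proj(a,(612.5,390.5,193)),proj(b,(612.5,390.5,193)))
cv2.imwrite('pics/final.png',np.hstack([cv2.resize(a['frame'][180:340,200:360],(400,400)),cv2.resize(b['frame'][90:230,190:330],(400,400))]))
E
```

```text
cap expected px [294.1 279.7] [239.7 127. ]
```

View pics/final.png

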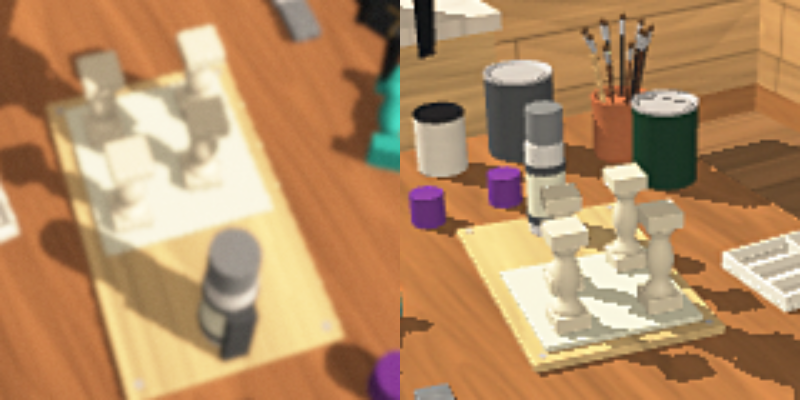

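All four balusters stand on the tile, and the grey cap sits level on the can: (232,250) in the left panel, (545,122) in the right. The arm is clear, so I'm handing in.

```bash
python3 -c "
from cell import *
print(job_done())"
```

```text
the job is handed in; nothing more can be done
None
```

I handed the job in: all four balusters stand on the tile with the heavy end down, as felt by lifting each one. The nozzle was pressed fully down and released, the overcap is back on the can, and the arm is clear. The hand-in gave no verdict.

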